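# Pack the citrus kit, slide its lid home and bolt it

## Task

Pack the citrus kit away: take every tool that hangs on the hook rail up and off its hook and lower it into the wooden box without dropping it. Then, with the bolt drawn back out of the way, lay the lid on the box and slide it under the two lips at the far end until it is fully home against the far wall, and shoot the bolt fully into the keeper on the lid. Leave the other things on the counter where they are.

Things in the scene. Friction and masses are not known exactly. Their poses are not given: they have to be found in the camera images.
- box: Fixed open wooden kit box. Origin: centre of its underside, x away from the robot, z up. Inside: floor at z=6 mm, x -92 to +98, y -71 to +71. The 14 mm thick side walls (y +-71 to +-85) are ledges for the lid, tops at z=125; near wall (x=-96) 122 high; far wall 137 high, its face at x=98 stops the lid. A steel bolt plate juts from the +y side at x=-60, to y=170, guides up to z=153.
- groove (a point): Point in the box's frame at (56, 0, 125) mm: the mouth of the grooves. From here to the far wall, cheeks stand on both ledges (inner faces at y=+-79 mm) with dark lips over them (underside z=137.5, top 143.5, reaching in to y=+-69), and a flared lead-in begins 27 mm nearer (x=29). The lid slides into them along +x.
- lid_start (a point): Where the lid's origin goes when it is first laid on the ledges from above: (-66, 0, 125) mm in the box's frame, clear of the lips, lid and box axes parallel. From there it slides 66 mm along box +x.
- lid_home (a point): Where the lid's origin lies when fully home: (0, 0, 125) mm in the box's frame, its front edge against the far wall.
- bolt (a joint): Travel of the brass barrel bolt in m: 0 = fully drawn (box +y), 0.045 = fully shot (towards box -y, through the keeper). It starts part-way shot, in the way of the lid. Rod 10 mm thick along box y at box x=-60 mm, axis at z=143; its tip is at box y = 82 mm minus the travel. Moves stiffly (about 2 N), stays where left.
- bolt_grip (a point): Point on the axis of the bolt's upright red knob (round pin 15 mm thick, from 159 to 195 mm above the box's underside), at box (-60, 148 minus the travel, 179) mm. Moves with the bolt.
- lid: Loose pale wooden lid, 196 mm (x) by 154 (y), 8 thick, 0.3 kg, lying right way up on the counter. Origin: centre of its underside. A dark upright grip bar stands at its centre: 14 mm thick (x), 60 long (y), from z=8 to 48. The brass keeper is near its near left corner.
- keeper (a point): Centre of the passage of the lid's brass keeper, at (-60, 55, 18) mm in the lid's frame. The keeper measures 28 mm (x) by 30 (y), up to z=35 of the lid; the passage for the bolt runs along y, 16 mm wide.
- rail: Fixed steel hook rail. Origin: on the counter below the bar's middle; x away from the robot. Bar along y at z=111 mm, posts at y=+-165. Hooks at y=-120, -40, 40, 120: arms 8 mm thick, 45 long, pointing to -x at z=111, tips turned up to z=123. A tool comes off when lifted 10 to 20 mm (15 is best), then drawn to -x by 40 or more. A hung tool's origin: x=-28, z=28.
- press_cup: Green plastic squeezer cup, hung on a hook, or absent. Origin: bottom of its round head; z up the handle, x the head's axis. Head 56 mm across, a shallow dish 34 mm deep. Above it a flat paddle handle 12 mm thick (x), 40 mm wide (y), up to z=107, with a window 24 mm wide from z=57 to 87 that hangs on the hook arm. Can be pinched across the 40 mm, beside the hook.
- reamer: Green squeezer reamer, yellow cone, hung on a hook, or absent. Origin: bottom of its round head; z up the handle, x the head's axis. Head 56 mm across, 34 mm deep (x -22 to 12). Above it a flat paddle handle 12 mm thick (x), 40 mm wide (y), up to z=107, with a window 24 mm wide from z=57 to 87 that hangs on the hook arm. Can be pinched across the 40 mm, beside the hook.
- scoop: Stainless steel scoop, hung on a hook, or absent. Origin: bottom of its round head; z up the handle, x the head's axis. Head 56 mm across, a dish 36 mm deep. Above it a flat paddle handle 12 mm thick (x), 40 mm wide (y), up to z=107, with a window 24 mm wide from z=57 to 87 that hangs on the hook arm. Can be pinched across the 40 mm, beside the hook.
- strainer: White strainer, perforated metal disc, hung on a hook, or absent. Origin: bottom of its round head; z up the handle, x the head's axis. Head 56 mm across, a 16 mm thick disc. Above it a flat paddle handle 12 mm thick (x), 40 mm wide (y), up to z=107, with a window 24 mm wide from z=57 to 87 that hangs on the hook arm. Can be pinched across the 40 mm, beside the hook.
- jug: Bystander: glass jug, 84 mm across, 140 mm tall, origin at its underside.
- ramekin: Bystander: white ceramic ramekin, 72 mm across, 42 mm tall, origin at its underside.
- ladle: Bystander: steel ladle 180 mm long, lying along its x.
- stick: Bystander: bamboo stirring stick, 160 x 12 x 6 mm, lying along its x.
- jar: Bystander: closed jar, 72 mm across, 110 mm tall, origin at its underside.
- cup: Bystander: blue cup, 76 mm across, 85 mm tall, origin at its underside.
There are look-alikes about, which are no part of the job. What is shaped like the lid but pink is not meant. What is shaped like the press_cup but red is not meant.

How it is judged:
On the way, in this order (a step that is already met when the one before it is completed fails the run):
1. every tool that was hanging is inside the box (x of press_cup in the frame of box between -0.092 and 0.098 m and y of press_cup in the frame of box between -0.071 and 0.071 m and z of press_cup in the frame of box between 0 and 0.12 m and x of reamer in the frame of box between -0.092 and 0.098 m and y of reamer in the frame of box between -0.071 and 0.071 m and z of reamer in the frame of box between 0 and 0.12 m and x of scoop in the frame of box between -0.092 and 0.098 m and y of scoop in the frame of box between -0.071 and 0.071 m and z of scoop in the frame of box between 0 and 0.12 m and x of strainer in the frame of box between -0.092 and 0.098 m and y of strainer in the frame of box between -0.071 and 0.071 m and z of strainer in the frame of box between 0 and 0.12 m), for 0.2 s.
2. the lid is slid fully home (x of lid in the frame of box between -0.005 and 0.005 m and y of lid in the frame of box between -0.005 and 0.005 m and z of lid in the frame of box between 0.121 and 0.13 m and angle between the x axis of lid and the x axis of box, either way round below 0.06 rad and angle between the z axis of lid and the z axis of box, either way round below 0.04 rad), for 0.2 s.
At the end, for the whole second after the job is handed in: Every tool present lies inside the box; the lid rests level on the ledges with its origin within 5 mm of home and its axes within 0.06 rad of the box's; the bolt has travelled more than 39 of its 45 mm, through the keeper; lid at rest and released (all of step 1 and all of step 2 and value of joint bolt above 0.039 m and linear speed of lid below 0.02 m/s); the robot touches nothing.
It fails at once if another thing on the counter was moved more than 40 mm (distance of any of jug, ramekin, ladle, stick, jar, cup from where it was at the start of the episode above 0.04 m).
It fails at once if a tool was dropped into the box (faster than 1.1 m/s over or in it) ((x of press_cup in the frame of box between -0.1 and 0.106 m and y of press_cup in the frame of box between -0.085 and 0.085 m and linear speed of press_cup above 1.1 m/s) or (x of reamer in the frame of box between -0.1 and 0.106 m and y of reamer in the frame of box between -0.085 and 0.085 m and linear speed of reamer above 1.1 m/s) or (x of scoop in the frame of box between -0.1 and 0.106 m and y of scoop in the frame of box between -0.085 and 0.085 m and linear speed of scoop above 1.1 m/s) or (x of strainer in the frame of box between -0.1 and 0.106 m and y of strainer in the frame of box between -0.085 and 0.085 m and linear speed of strainer above 1.1 m/s)).
Of press_cup, reamer, scoop, strainer only 3 to 4 are there at a start; the rules pass over those that are not, and their reading is None.
At some moment in a run one of lid may be knocked a few centimetres aside while the robot is not near it.
It also fails if it takes over 200 s, if anything falls off the work surface, if the arm or the gripper's body presses on something with over 40 N, if the wrist force passes 120 N, or if a joint passes its speed limit or range.

## Robot

A 6-joint arm with a two-finger parallel gripper is mounted at the origin on the work surface. World frame = base frame: x ahead of the robot, y to its left, z up, the work surface at z = 0. Lengths are in m, angles in rad, forces in N, time in s.
With the tool pointing down it reaches from about 0.25 to 0.775 m from the base axis. Payload 4 kg.
Tool frame: the origin (TCP) lies on the centre line of the jaws, within the pads' length; the fingertips stand robot.tips_ahead ahead of it and the grasp point (between the pads) lies 8 mm behind it (robot.tips_ahead is the distance from the TCP to the fingertips, in m); z points along the fingers, y is the line along which they close (so a half turn about z gives the same grasp; the last joint's range is limited). The gripper opens to 94 mm and grips with 3 to 60 N. Pads are 16 mm wide; open, the fingers measure 119 mm over their backs; the gripper's body (75 mm by 177 mm) begins 78 mm behind the grasp point.
Start: joints at [-1.416, 0.087, 1.371, -0, 1.684, -0.103], TCP at [0.14, -0.532, 0.217] pointing down, gripper open.
Joint ranges: [-3.1, 3.1], [-0.76, 2.03], [0.27, 2.55], [-1.08, 4.22], [0.17, 2.65], [-2.57, 2.57]. Speed limits (rad/s): [2.79, 2.79, 3.14, 3.14, 3.14, 3.14].

## Interface

Orientations are given as [roll, pitch, yaw] about the fixed x, y, z axes, in that order (R = Rz(yaw) Ry(pitch) Rx(roll)).
In Python, from bench import robot, snapshot, close_job, spotter gives the robot as it stands. The module is installed in compiled form; this text tells all that it offers.
- The arm moves only by the tool servo_tool, never from a script. Its argument "commands" is one flat list of numbers, 7 for each row, row after row: the shift along the tool's x, y, z in m, then the turn, a rotation vector about the tool's x, y, z in degrees, then the finger opening in m, from 0 to 0.094. In form: [x, y, z, ax, ay, az, grip, x, y, z, ax, ay, az, grip, ...]. A call has 1 to 10 rows; each row is the pose to reach, as a shift and turn from the pose commanded when the call began, along the tool's axes at that moment; what a row does not reach only later rows make up. A row lasts 1/8 s, in which the tool goes at most 62.5 mm and 10.7 degrees, less where a joint would pass 70% of its speed; a pose out of reach is approached as far as the arm can. A call with a gripper value outside its range is refused whole. The fingers move at their own pace and stop on an object; the grip force is fixed at half the most. Time passes only in rows, so rows that repeat a pose let the fingers close. It gives the time, the measured TCP pose, the force, the opening and the grip force at its end, in the units of the state.
- robot.get_obs(): the state, without advancing time (a new reading comes with each control period).
- snapshot(name): name is "scene" or "top" or "wrist"; returns a dict with "img" (480x640x3 uint8, blue, green, red), "camera_matrix" (3x3 intrinsics, pixels), "k1" (the pictures are not rectified: a ray, as slopes to the right and down, at radius r is drawn at 1 + k1 r^2 times it, then the intrinsics apply), "extrinsics" (4x4, takes a point from camera to world coordinates); the wrist camera has in their place "hand_eye" (4x4, takes a point from camera to tool coordinates, whose origin is the TCP and whose axes are the flange's). Camera axes: x right, y down, z forward; pixel columns grow to the right and rows downward; lengths in m; the calibration is good to about 2 mm. A picture is of the moment at which its call begins: read the wrist's pose just before it. There is no depth.
- close_job(): hands the job in; it is judged then, once.
Trained networks look in a picture, given as the dict that the camera call returned (one of the last four; its "shot" number tells which), for a name from the list of things; names that differ only in an ending like _2 or _b are one class to them, and where a whole thing is asked for, a point or a joint stands for the part that bears it (a point fixed in the world has none). Each returns a list of dicts, best first, with "conf" (0 to 1); they miss things now and then, are a little off and sometimes report something else, mostly with a low value. They report only what shows in the picture. A call takes as long as a camera call. They do not tell look-alikes from the thing itself.
- spotter.trace(name, picture): "region" (480x640 bool, what is visible of it) and "box" ([left, top, width, height] in pixels, round what is visible of it).
The state is a dict: "time": time; "joint_positions": joint angles; "qvel": joint speeds; "joint_torque": joint torques, N m; "tool_pos": TCP position; "ee_rot": TCP orientation; "wrist_force": force on the tool from outside, world axes, zero at the start; "wrist_torque": the same for the moment, N m; "width": finger opening in m; "finger_force": force on a finger pad.
Only numpy, scipy, OpenCV 4.12 (cv2) and the standard library are available. Lean on these libraries where they do the work, as an engineer would, in place of code of your own. Each camera call takes 0.05 s, during which the arm holds its last target. There are 200 camera calls.

## Working session

There is one attempt and no reset: what is moved stays moved. The work goes in short steps, Python scripts to look and compute and a tool call to move; the robot and the scene stay as the last step left them, time stands still between calls to the robot, and variables do not carry over. Pictures are saved under pics/ and viewed, at most 14 in all, crops included, and the job is handed in when it is done.

Besides the shell and the picture viewer there is one more tool, called by a JSON object that holds its "api" and its "payload". servo_tool: Moves the arm, as the interface text tells. Its arguments: {"type":"object","properties":{"commands":{"type":"array","items":{"type":"number"}}},"required":["commands"]}

```bash
mkdir -p pics
cat > h.py <<'E'
import numpy as np, cv2, pickle
from bench import robot, snapshot, close_job, spotter
from scipy.spatial.transform import Rotation as R
def obs():
    o=robot.get_obs(); return o
def T():
    o=obs(); M=np.eye(4); M[:3,:3]=R.from_euler('xyz',o['ee_rot']).as_matrix(); M[:3,3]=o['tool_pos']; return M
def shot(name):
    t=T(); p=snapshot(name)
    p['E']=t@p['hand_eye'] if name=='wrist' else np.array(p['extrinsics'])
    return p
def ray(p,uv):
    K=np.array(p['camera_matrix']);k=p['k1']
    d=np.array([(uv[0]-K[0,2])/K[0,0],(uv[1]-K[1,2])/K[1,1]]);s=d.copy()
    for _ in range(20): s=d/(1+k*(s@s))
    v=p['E'][:3,:3]@np.array([s[0],s[1],1]); return p['E'][:3,3],v
def atz(p,uv,z):
    o,v=ray(p,uv); return o+v*(z-o[2])/v[2]
def proj(p,X):
    X=np.atleast_2d(X);Ei=np.linalg.inv(p['E']);c=X@Ei[:3,:3].T+Ei[:3,3];s=c[:,:2]/c[:,2:]
    s=s*(1+p['k1']*(s**2).sum(1,keepdims=True));K=np.array(p['camera_matrix'])
    return np.c_[s[:,0]*K[0,0]+K[0,2],s[:,1]*K[1,1]+K[1,2]]
def tri(rs):
    A=0;b=0
    for o,v in rs:
        v=v/np.linalg.norm(v);P=np.eye(3)-np.outer(v,v);A=A+P;b=b+P@o
    return np.linalg.solve(A,b)
E
python3 - <<'E'
from h import *
o=obs();print(o); print(robot.tips_ahead)
for n in('scene','top'):
    p=shot(n);cv2.imwrite(f'pics/{n}0.png',p['img']);pickle.dump(p,open(f'{n}0.pkl','wb'));print(n,p['E'].round(3).tolist(),np.array(p['camera_matrix']).tolist(),p['k1'])
    for k in['box','lid','keeper','bolt','rail','press_cup','reamer','scoop','strainer','jug','ramekin','ladle','stick','jar','cup']:
        print(k,[(round(d['conf'],2),d['box']) for d in spotter.trace(k,p)])
E
```

```text
{'time': 0.0, 'joint_positions': array([-1.41606949e+00,  8.79270087e-02,  1.37223167e+00,  2.21509750e-05,
        1.68362566e+00, -1.03069810e-01]), 'qvel': array([-9.22020305e-04,  4.90281585e-05,  1.48206578e-03, -1.18079546e-03,
       -1.16169952e-03,  1.30128032e-03]), 'joint_torque': array([-7.01636714e-05, -3.40174234e+01, -3.02430475e+01,  7.17695500e-02,
        3.30397754e-02, -1.50019123e-04]), 'tool_pos': array([ 0.14015964, -0.53129365,  0.21533093]), 'ee_rot': array([-3.13941487e+00, -2.47394979e-04,  2.57798846e-01]), 'wrist_force': array([-0.14857914,  0.48688915,  1.00635436]), 'wrist_torque': array([ 0.00309202, -0.02648359,  0.04707864]), 'finger_force': 0.0, 'width': 0.09380084895157664}
0.011
scene [[0.147, 0.703, -0.696, 1.327], [0.989, -0.097, 0.111, -0.117], [0.011, -0.704, -0.71, 0.965], [0.0, 0.0, 0.0, 1.0]] [[491.9502184343594, 0.0, 318.19026002471975], [0.0, 491.9502184343594, 237.65578019125056], [0.0, 0.0, 1.0]] 0.03488963167683604
box [(0.66, [136.6, 216.6, 122.7, 112.3])]
lid [(0.96, [347.6, 209.1, 86.1, 65.9]), (0.93, [154.2, 190.1, 76.4, 41.3])]
ke
[... 1510 characters left out ...]
 14.9, 64.2]), (0.56, [223.4, 181.0, 125.6, 28.0])]
press_cup [(0.67, [289.9, 194.2, 20.5, 11.6]), (0.55, [324.7, 261.8, 27.0, 28.2]), (0.54, [318.6, 190.0, 21.5, 19.0]), (0.52, [407.2, 157.1, 19.4, 22.7])]
reamer [(0.52, [228.7, 188.0, 21.5, 14.9]), (0.44, [316.5, 191.7, 23.0, 16.4])]
scoop [(0.73, [260.0, 190.1, 21.8, 15.3]), (0.19, [288.9, 193.4, 21.5, 12.4])]
strainer [(0.54, [290.7, 193.7, 19.8, 10.8])]
jug [(0.61, [331.6, 115.2, 44.7, 47.7])]
ramekin [(0.94, [326.1, 261.4, 22.8, 25.6])]
ladle [(0.71, [136.0, 177.7, 15.4, 57.9])]
stick [(0.8, [145.2, 250.0, 11.6, 54.5]), (0.25, [231.6, 187.4, 19.5, 17.4])]
jar [(0.85, [480.3, 183.9, 37.4, 31.0])]
cup [(0.86, [265.3, 123.2, 32.8, 32.9])]
```

Run:
```python
import cv2
a=cv2.imread('pics/scene0.png');b=cv2.imread('pics/top0.png')
cv2.imwrite('pics/scene1.png',cv2.resize(a[170:410,60:540],(800,400),interpolation=2))
cv2.imwrite('pics/top1.png',cv2.resize(b[100:390,130:530],(800,580),interpolation=2))
```

```text
(no output)
```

View pics/scene1.png

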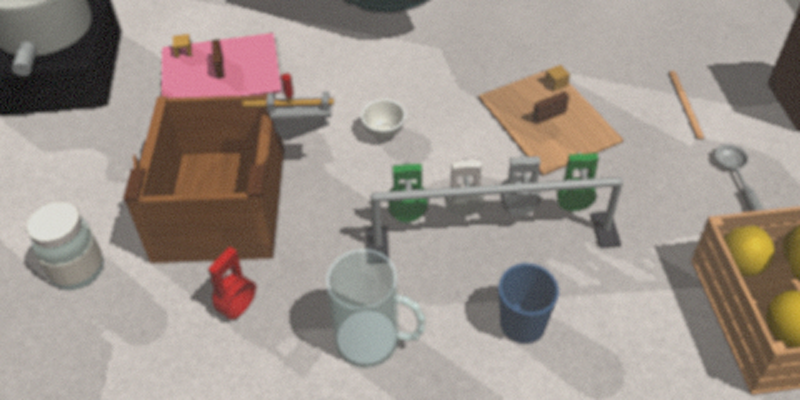

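View pics/top1.png

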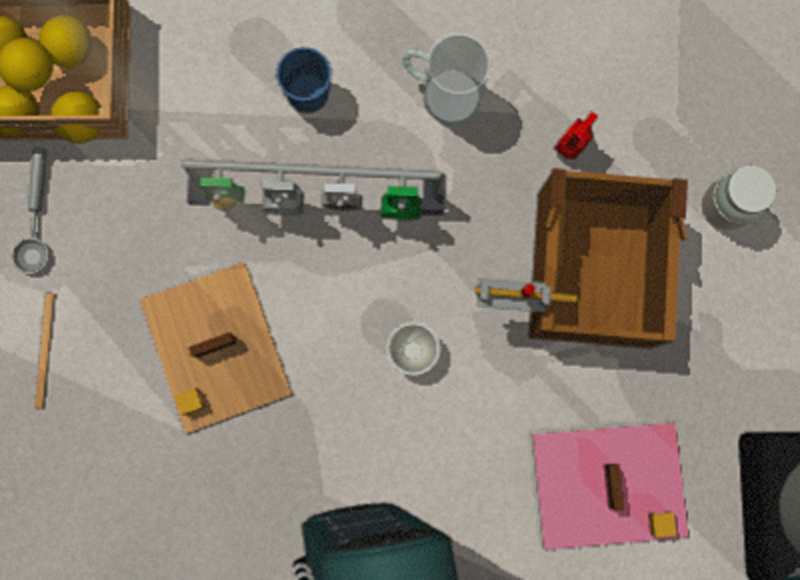

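The tools on the rail, from left to right in the top crop, are the reamer (220,190, yellow cone), scoop (281,195), strainer (342,195) and green press_cup (402,203). The red cup at (575,135) is the decoy. The real lid is the pale wooden one at (215,350), and the pink one at (612,487) is not meant. Next come coarse positions.

Run:
```python
from h import *
p=pickle.load(open('top0.pkl','rb'))
def c(u,v,z): return atz(p,(u/2+130,v/2+100),z)[:2].round(3).tolist()
print('lid',[c(*q,.008) for q in[(140,298),(246,263),(293,396),(187,433)]], 'grip',c(213,345,.048),'keeper',c(188,401,.035))
print('rail',c(183,163,.115),c(445,175,.115))
print('handles',[c(u,v,.135) for u,v in[(221,183),(281,188),(342,189),(402,195)]])
print('box',c(530,338,.122),c(672,345,.122),c(686,182,.137),c(556,172,.137),'knob',c(528,290,.195),'ram',c(413,348,.04),'jug',c(457,65,.14),'jar',c(750,190,.11))
```

```text
lid [[0.49, 0.325], [0.537, 0.179], [0.353, 0.113], [0.305, 0.257]] grip [0.421, 0.217] keeper [0.347, 0.251]
rail [0.653, 0.249] [0.634, -0.092]
handles [[0.621, 0.196], [0.614, 0.119], [0.612, 0.041], [0.603, -0.036]]
box [0.419, -0.196] [0.409, -0.376] [0.617, -0.4] [0.631, -0.234] knob [0.471, -0.185] ram [0.415, -0.05] jug [0.774, -0.109] jar [0.612, -0.492]
```

```bash
cat >> h.py <<'E'
def go(*wps,t=None):
    """print tool-frame shift and turn (mm,deg) from present pose to each (x,y,z,yaw) world waypoint"""
    t=T() if t is None else t
    for x,y,z,yaw in wps:
        M=R.from_euler('xyz',[np.pi,0,yaw]).as_matrix(); d=t[:3,:3].T@(np.array([x,y,z])-t[:3,3])
        rv=R.from_matrix(t[:3,:3].T@M).as_rotvec(degrees=True)
        print('shift',(d*1000).round(1).tolist(),'turn',rv.round(2).tolist(),'rows>=',int(np.ceil(max(np.linalg.norm(d)/.0625,np.linalg.norm(rv)/10.7))))
E
python3 - <<'E'
from h import *
p=shot('wrist');print(p['hand_eye'].round(3).tolist(),p['camera_matrix'][0][0],p['k1'])
go((.14,-.532,.42,-.056),(.48,-.24,.42,-.056))
E
```

```text
[[0.0, -0.959, -0.285, 0.084], [1.0, 0.001, -0.001, 0.0], [0.001, -0.285, 0.959, -0.169], [0.0, 0.0, 0.0, 1.0]] 358.4456568301497 -0.025669025699281856
shift [-0.3, 0.1, -203.5] turn [0.0, -0.0, 17.98] rows>= 4
shift [402.9, -195.5, -203.5] turn [0.0, -0.0, 17.98] rows>= 8
```

{"api": "servo_tool", "payload": {"commands": [0,0,-0.06,0,0,5,0.094,0,0,-0.12,0,0,10,0.094,0,0,-0.17,0,0,18,0.094,0.05,-0.03,-0.17,0,0,18,0.094,0.11,-0.05,-0.17,0,0,18,0.094,0.17,-0.08,-0.17,0,0,18,0.094,0.22,-0.11,-0.17,0,0,18,0.094,0.28,-0.14,-0.17,0,0,18,0.094,0.34,-0.17,-0.17,0,0,18,0.094,0.4,-0.195,-0.17,0,0,18,0.094]}}

```text
time: 2.9
tool_pos: [0.4684, -0.2475, 0.387]
ee_rot: [3.141, -0.001, -0.056]
wrist_force: [0.0, -1.1, -0.7]
width: 0.094
finger_force: 0.0
```

Run:
```python
from h import *
o=obs();print(o['time'],o['tool_pos'],o['ee_rot'],o['qvel'].round(3))
p=shot('wrist');cv2.imwrite('pics/w1.png',p['img']);pickle.dump(p,open('w1.pkl','wb'))
```

```text
2.9 [ 0.46842285 -0.24750029  0.38699098] [ 3.14067509e+00 -1.01610697e-03 -5.64314379e-02] [ 0.934  0.424 -0.43  -0.004  0.01   0.929]
```

View pics/w1.png

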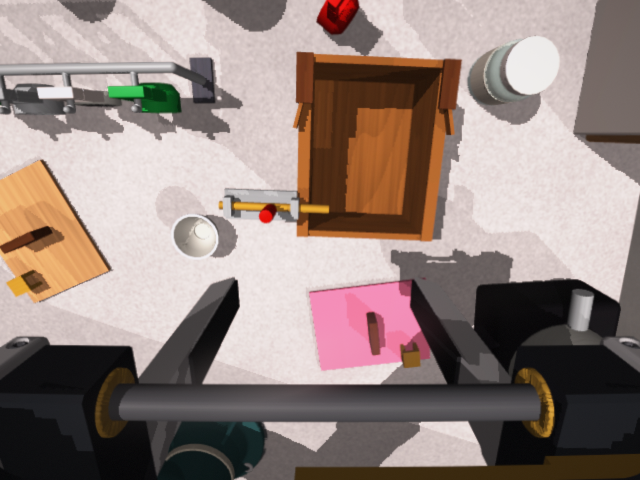

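The box is centred near (375,150), with its near-left corner at (300,237), near-right at (432,240) and the knob at (267,214). The arm was still moving, so I settle it and retake, then take a second view from the left.

{"api": "servo_tool", "payload": {"commands": [0,0,0,0,0,0,0.094,0,0,0,0,0,0,0.094,0,0,0,0,0,0,0.094]}}

```text
time: 3.32
tool_pos: [0.4662, -0.2503, 0.3868]
ee_rot: [3.141, -0.0, -0.059]
wrist_force: [-0.1, -0.3, -0.4]
width: 0.0939
finger_force: 0.0
```

Run:
```python
from h import *
o=obs();print(o['time'],o['tool_pos'],o['ee_rot'],abs(o['qvel']).max())
p=shot('wrist');cv2.imwrite('pics/w2.png',p['img']);pickle.dump(p,open('w2.pkl','wb'))
cv2.imwrite('pics/w2c.png',cv2.resize(p['img'][20:260,200:520],(800,600),interpolation=2))
```

```text
3.325 [ 0.46623318 -0.25029826  0.38682378] [ 3.14102835e+00 -3.25105561e-04 -5.89567948e-02] 0.0032880728038775136
```

View pics/w2c.png

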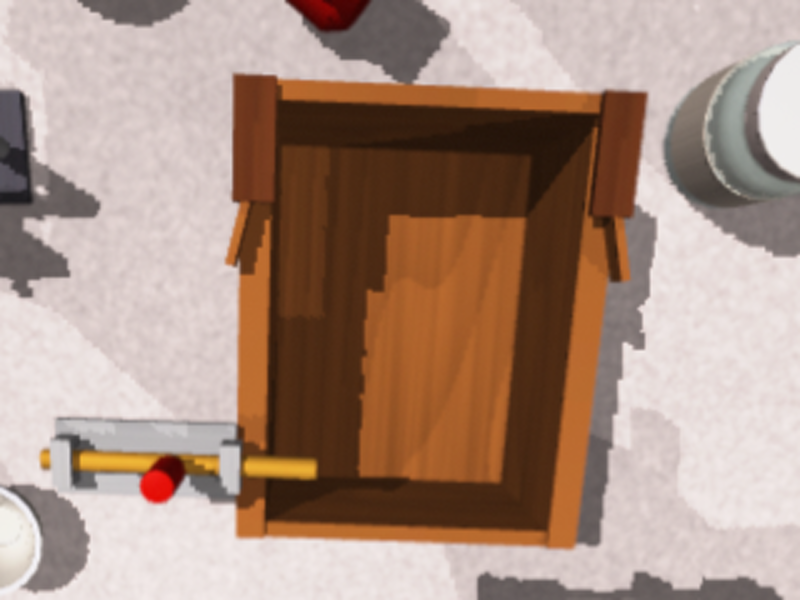

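{"api": "servo_tool", "payload": {"commands": [0,-0.06,0,0,0,0,0.094,0,-0.12,0,0,0,0,0.094,0,-0.18,0,0,0,0,0.094,0,-0.24,0,0,0,0,0.094,0,-0.3,0,0,0,0,0.094,0,-0.3,0,0,0,0,0.094,0,-0.3,0,0,0,0,0.094,0,-0.3,0,0,0,0,0.094]}}

```text
time: 4.38
tool_pos: [0.4842, 0.0486, 0.3865]
ee_rot: [3.141, -0.0, -0.06]
wrist_force: [-0.1, -0.5, -0.3]
width: 0.0941
finger_force: 0.0
```

Run:
```python
from h import *
o=obs();print(o['time'],o['tool_pos'],o['ee_rot'],abs(o['qvel']).max())
p=shot('wrist');cv2.imwrite('pics/w3.png',p['img']);pickle.dump(p,open('w3.pkl','wb'))
```

```text
4.375 [0.48417812 0.04856395 0.3864906 ] [ 3.14108066e+00 -6.98553857e-05 -5.96016249e-02] 0.004201357023551955
```

View pics/w3.png

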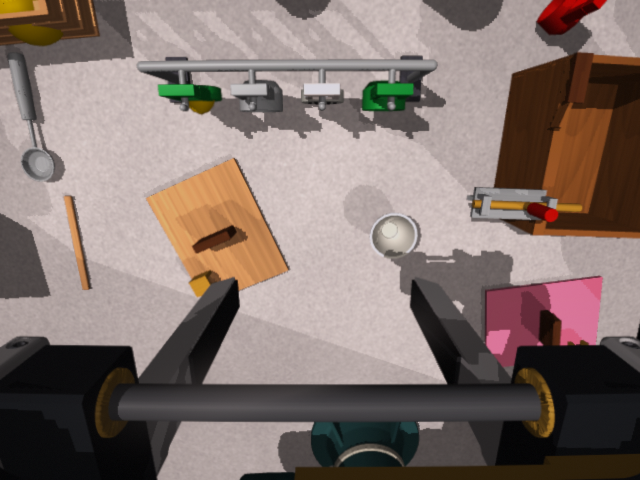

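The second view shows the tools at (190,92), (258,93), (322,92) and (390,92), the lid grip bar at (213,239), its keeper at (202,284) and the knob at (545,213). One enlarged crop will give accurate pixel picks and confirm which lid and tools are meant.

Run:
```python
import cv2,numpy as np
a=cv2.imread('pics/w3.png');r=lambda c,s:cv2.resize(c,s,interpolation=2)
o=np.zeros((600,800,3),np.uint8)
o[:225]=r(a[40:130,130:450],(800,225)); o[225:,:400]=r(a[150:300,140:300],(400,375)); o[225:,400:]=r(a[50:237,440:640],(400,375))
cv2.imwrite('pics/c3.png',o)
```

```text
(no output)
```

View pics/c3.png

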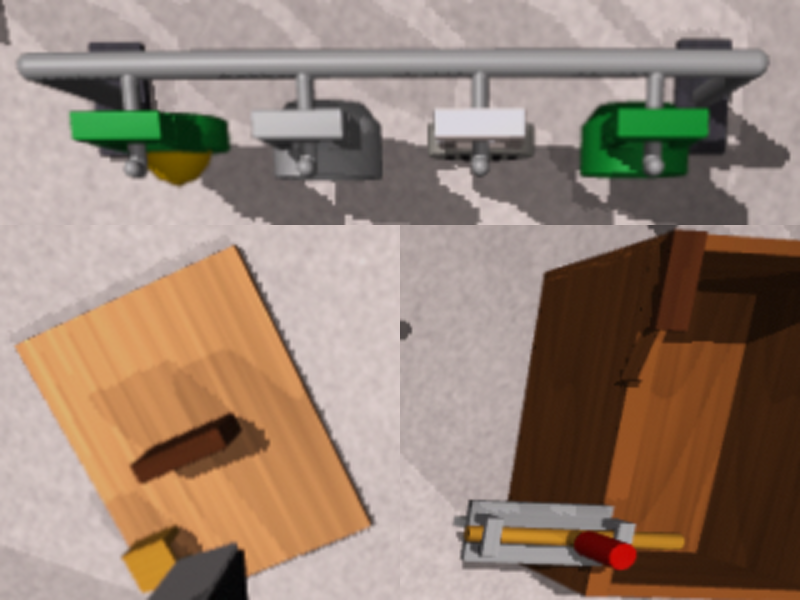

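```bash
cat >> h.py <<'E'
from scipy.optimize import least_squares
def fit(obsv,x0,free_z=True):
    """obsv: (pic,uv,local mm). returns x,y,yaw,z"""
    def f(q):
        c,s=np.cos(q[2]),np.sin(q[2]);r=[]
        for p,uv,X in obsv:
            X=np.array(X)/1000;W=np.array([q[0]+c*X[0]-s*X[1],q[1]+s*X[0]+c*X[1],X[2]+(q[3] if free_z else 0)])
            r+=list(proj(p,W)[0]-uv)
        return np.array(r)
    q=least_squares(f,list(x0)+[0],loss='soft_l1',f_scale=1.5);return q.x.round(4),f(q.x).reshape(-1,2).round(1).tolist()
E
python3 - <<'E'
from h import *
p2=pickle.load(open('w2.pkl','rb'));p3=pickle.load(open('w3.pkl','rb'));pt=pickle.load(open('top0.pkl','rb'))
c2=lambda u,v:np.array([u/2.5+200,v/2.5+20]); cr=lambda u,v:np.array([u/2.5+130,v/2.5+40])
cl=lambda u,v:np.array([u/2.5+140,(v-225)/2.5+150]); cb=lambda u,v:np.array([(u-400)/2+440,(v-225)/2+50])
kn=tri([ray(p2,c2(158,486)),ray(p3,cb(622,556))]);print('knob top',kn.round(4))
print('rod tip',tri([ray(p2,c2(317,468)),ray(p3,cb(684,542))]).round(4))
print('lip inner near L',tri([ray(p2,c2(273,202)),ray(p3,cb(690,331))]).round(4))
B=[(p2,c2(238,537),(-100,85,125)),(p2,c2(576,547),(-100,-85,125)),(p2,c2(273,202),(56,69,143.5)),(p2,c2(592,213),(56,-69,143.5)),
(p2,c2(279,98),(98,69,137)),(p2,c2(600,110),(98,-69,137))]
print('box',*fit(B,(.51,-.29,-.06)))
ys=(120,40,-40,-120)
Rr=[(p3,cr(u,v),(-28,y,135)) for (u,v),y in zip([(116,124),(298,123),(480,122),(663,123)],ys)]+[(p3,cr(u,v),(-45,y,120)) for (u,v),y in zip([(135,167),(307,163),(481,163),(654,162)],ys)]
tp=[(pt,np.array([u/2+130,v/2+100]),(-28,y,135)) for (u,v),y in zip([(221,183),(281,188),(342,189),(402,195)],ys)]
print('rail',*fit(Rr,(.64,.08,-.056)));print('rail+top',*fit(Rr+tp,(.64,.08,-.056)))
L=[(p3,cl(16,343),(98,77,8)),(p3,cl(236,245),(98,-77,8)),(p3,cl(372,523),(-98,-77,8))]
print('lid',*fit(L,(.42,.22,.32)))
E
```

```text
knob top [ 0.4739 -0.1873  0.1935]
rod tip [ 0.4682 -0.2531  0.147 ]
lip inner near L [ 0.5852 -0.2409  0.1462]
box [ 5.237e-01 -3.051e-01 -9.060e-02  2.000e-04] [[-0.2, -0.2], [0.2, 0.0], [0.6, -0.3], [0.3, -0.0], [-0.7, 0.1], [-0.3, 0.3]]
rail [ 0.6466  0.0818 -0.0563 -0.0022] [[0.5, -0.1], [0.0, -0.5], [0.1, -0.5], [-0.2, -1.0], [-0.3, -0.1], [-0.1, 0.9], [-0.2, 0.5], [0.2, 0.8]]
rail+top [ 0.6464  0.0816 -0.0575 -0.0033] [[1.0, 0.0], [0.3, -0.2], [0.2, -0.1], [-0.3, -0.5], [0.1, 0.0], [0.2, 1.1], [-0.1, 0.8], [0.1, 1.2], [-2.5, -1.4], [-1.4, -2.4], [-0.8, -1.4], [0.3, -3.0]]
lid [ 0.4239  0.2209  0.3434 -0.0044] [[0.3, 0.2], [-0.1, -0.5], [-0.2, 0.3]]
```

Fits are sub-pixel, and the triangulated heights agree with the text:

| Thing | x | y | yaw |
|---|---|---|---|
| box | 0.5237 | -0.3051 | -0.0906 |
| rail | 0.6465 | 0.0817 | -0.057 |
| lid | 0.424 | 0.221 | 0.343 |

The bolt has travelled about 35 mm, so I draw it back first.

```bash
cat >> h.py <<'E'
BOX=(.5237,-.3051,-.0906); RAIL=(.6465,.0817,-.057)
def W(F,x,y):
    c,s=np.cos(F[2]),np.sin(F[2]);return F[0]+(c*x-s*y)/1000,F[1]+(s*x+c*y)/1000
E
python3 - <<'E'
from h import *
x,y=W(BOX,-60,113);print(x,y);go((x,y,.30,-.0906),(x,y,.174,-.0906))
E
```

```text
0.4741698822256389 -0.18713488891516308
shift [4.0, 235.9, 86.6] turn [0.02, -0.01, 1.78] rows>= 5
shift [4.0, 235.9, 212.6] turn [0.02, -0.01, 1.78] rows>= 6
```

{"api": "servo_tool", "payload": {"commands": [0.001,0.06,0.02,0,0,0.5,0.06,0.002,0.12,0.04,0,0,1,0.06,0.003,0.18,0.06,0,0,1.8,0.06,0.004,0.236,0.08,0,0,1.8,0.06,0.004,0.236,0.12,0,0,1.8,0.06,0.004,0.236,0.16,0,0,1.8,0.06,0.004,0.236,0.2,0,0,1.8,0.06,0.004,0.236,0.2125,0,0,1.8,0.06,0.004,0.236,0.2125,0,0,1.8,0.06]}}

```text
time: 5.55
tool_pos: [0.4744, -0.1861, 0.1739]
ee_rot: [-3.141, 0.001, -0.089]
wrist_force: [0.7, 0.6, -0.2]
width: 0.06
finger_force: 0.0
```

{"api": "servo_tool", "payload": {"commands": [0,0,0,0,0,0,0,0,0,0,0,0,0,0,0,0,0,0,0,0,0,0,0,0,0,0,0,0,0,0,0,0,0,0,0]}}

```text
time: 6.18
tool_pos: [0.4749, -0.1858, 0.1742]
ee_rot: [3.14, -0.0, -0.088]
wrist_force: [-0.0, 0.2, -0.1]
width: 0.0145
finger_force: 30.0
```

Gripped (14.5 mm). Pull towards +y, which is tool -y.

{"api": "servo_tool", "payload": {"commands": [0,-0.008,0,0,0,0,0,0,-0.016,0,0,0,0,0,0,-0.024,0,0,0,0,0,0,-0.03,0,0,0,0,0,0,-0.034,0,0,0,0,0,0,-0.036,0,0,0,0,0,0,-0.036,0,0,0,0,0]}}

```text
time: 7.05
tool_pos: [0.4782, -0.1513, 0.1742]
ee_rot: [3.138, -0.001, -0.089]
wrist_force: [1.7, -6.7, -0.4]
width: 0.0146
finger_force: 30.0
```

Run:
```python
from h import *
t=T()
for y in(-120,-40,40,120): print(y,np.round(W(RAIL,-28,y),4),'back',np.round(W(RAIL,-75,y),4))
for a in((78,-30),(32,30),(-14,-30),(-60,30)): print(a,np.round(W(BOX,*a),4))
x,y=W(RAIL,-28,-120);go((t[0,3],t[1,3],.26,-.057),(x,y,.20,-.057),(x,y,.108,-.057))
```

```text
-120 [ 0.6117 -0.0365] back [ 0.5648 -0.0338]
-40 [0.6163 0.0434] back [0.5693 0.046 ]
40 [0.6208 0.1232] back [0.5739 0.1259]
120 [0.6254 0.2031] back [0.5785 0.2058]
(78, -30) [ 0.5987 -0.342 ]
(32, 30) [ 0.5583 -0.2781]
(-14, -30) [ 0.507  -0.3337]
(-60, 30) [ 0.4667 -0.2698]
shift [0.1, 0.3, -85.8] turn [0.23, -0.05, -1.81] rows>= 2
shift [122.9, -126.0, -26.2] turn [0.23, -0.05, -1.81] rows>= 3
shift [122.8, -126.4, 65.8] turn [0.23, -0.05, -1.81] rows>= 4
```

{"api": "servo_tool", "payload": {"commands": [0,0,0,0,0,0,0.06,0,0,0,0,0,0,0.06,0,0,-0.04,0,0,-1,0.06,0.03,-0.04,-0.05,0,0,-1.8,0.06,0.075,-0.08,-0.04,0,0,-1.8,0.06,0.123,-0.126,-0.026,0,0,-1.8,0.06,0.123,-0.126,0.01,0,0,-1.8,0.06,0.123,-0.126,0.05,0,0,-1.8,0.06,0.123,-0.126,0.066,0,0,-1.8,0.06,0.123,-0.126,0.066,0,0,-1.8,0.06]}}

```text
time: 8.3
tool_pos: [0.6106, -0.0346, 0.1067]
ee_rot: [-3.141, 0.003, -0.056]
wrist_force: [-0.7, 0.6, 0.3]
width: 0.0601
finger_force: 0.0
```

Run:
```python
from h import *
x,y=W(RAIL,-28,-120);go((x,y,.108,-.057))
p=shot('wrist')
cv2.imwrite('pics/g1.png',p['img'])
for q in [(x,y,.135)]: print(proj(p,q))
```

```text
shift [1.2, 1.9, -1.3] turn [-0.03, 0.18, 0.03] rows>= 1
[[328.44908766 329.5293582 ]]
```

View pics/g1.png

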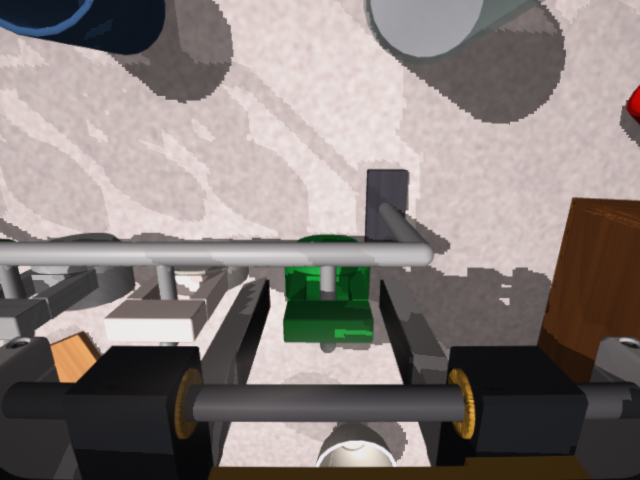

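The handle's top is at (328,322), centred between the fingers. Close on it, lift 15 mm, then draw back.

{"api": "servo_tool", "payload": {"commands": [0.001,0.002,-0.001,0,0,0,0.06,0.001,0.002,-0.001,0,0,0,0,0.001,0.002,-0.001,0,0,0,0,0.001,0.002,-0.001,0,0,0,0,0.001,0.002,-0.001,0,0,0,0,0.001,0.002,-0.009,0,0,0,0,0.001,0.002,-0.016,0,0,0,0,0.001,0.002,-0.016,0,0,0,0]}}

```text
time: 9.35
tool_pos: [0.6129, -0.037, 0.1248]
ee_rot: [3.141, -0.001, -0.056]
wrist_force: [-0.6, -0.8, -1.3]
width: 0.0397
finger_force: 30.0
```

{"api": "servo_tool", "payload": {"commands": [-0.015,0,0,0,0,0,0,-0.035,0,0,0,0,0,0,-0.055,0,0,0,0,0,0,-0.055,0,-0.03,0,0,0,0,-0.055,0,-0.08,0,0,0,0,-0.055,0,-0.12,0,0,0,0,-0.055,0,-0.14,0,0,0,0,-0.055,0,-0.14,0,0,0,0]}}

```text
time: 10.35
tool_pos: [0.5583, -0.0339, 0.266]
ee_rot: [3.141, -0.004, -0.056]
wrist_force: [0.0, -0.2, -1.5]
width: 0.0395
finger_force: 30.0
```

Run:
```python
from h import *
x,y=W(BOX,78,-30);go((x,y,.265,-.0906),(x,y,.087,-.0906))
p=shot('wrist');cv2.imwrite('pics/g2.png',p['img'])
```

```text
shift [57.6, 305.3, 1.4] turn [0.02, -0.25, 1.96] rows>= 5
shift [56.8, 305.2, 179.4] turn [0.02, -0.25, 1.96] rows>= 6
```

{"api": "servo_tool", "payload": {"commands": [0.01,0.06,0,0,0,0,0,0.02,0.12,0,0,0,1,0,0.03,0.18,0,0,0,2,0,0.045,0.24,0,0,0,2,0,0.057,0.29,0,0,0,2,0,0.057,0.305,0,0,0,2,0,0.057,0.305,0,0,0,2,0,0.057,0.305,0,0,0,2,0]}}

```text
time: 11.4
tool_pos: [0.5973, -0.3398, 0.2639]
ee_rot: [-3.141, 0.0, -0.09]
wrist_force: [0.2, 0.0, -0.4]
width: 0.0399
finger_force: 30.0
```

Run:
```python
from h import *
x,y=W(BOX,78,-30);go((x,y,.087,-.0906))
p=shot('wrist');cv2.imwrite('pics/g3.png',p['img'])
```

```text
shift [1.6, 2.3, 176.8] turn [-0.06, 0.03, 0.06] rows>= 3
```

View pics/g3.png

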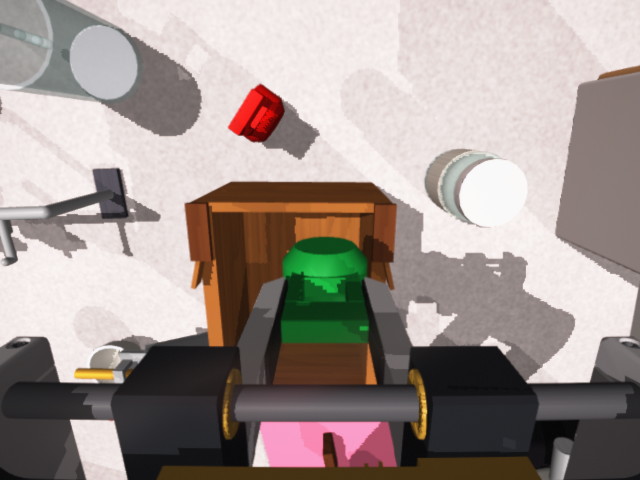

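The press_cup's head reaches beyond the handle on the far side (head at (325,255)). I work out its x extent before lowering.

Run:
```python
from h import *
p3=pickle.load(open('w3.pkl','rb'))
for n,y in(('cup',-120),('scoop',40)):
  for x in(-30,-20,-12,-6,6,12,20,30):
    a=W(RAIL,-28+x,y);print(n,x,[((proj(p3,(*a,z))[0]-[130,40])*2.5).round().tolist() for z in(.028,.056,.084)])
import cv2;p=T();h=np.array(p3['hand_eye'])
g=dict(p3);g['E']=p@h
for x in(-30,-18,-6,6,18,30):
    M=p@np.array([x/1000,0,.080-.028,1]);N=p@np.array([x/1000,0,.080-.056,1]);print(x,proj(g,M[:3]).round(),proj(g,N[:3]).round())
```

```text
cup -30 [[625.0, 201.0], [632.0, 199.0], [641.0, 197.0]]
cup -20 [[625.0, 182.0], [633.0, 179.0], [642.0, 176.0]]
cup -12 [[626.0, 167.0], [634.0, 163.0], [643.0, 159.0]]
cup -6 [[626.0, 155.0], [634.0, 151.0], [643.0, 146.0]]
cup 6 [[627.0, 132.0], [635.0, 126.0], [644.0, 120.0]]
cup 12 [[628.0, 121.0], [636.0, 114.0], [645.0, 107.0]]
cup 20 [[628.0, 105.0], [636.0, 97.0], [646.0, 89.0]]
cup 30 [[629.0, 85.0], [637.0, 76.0], [647.0, 67.0]]
scoop -30 [[339.0, 202.0], [331.0, 200.0], [321.0, 198.0]]
scoop -20 [[338.0, 183.0], [330.0, 180.0], [320.0, 177.0]]
scoop -12 [[338.0, 168.0], [329.0, 164.0], [319.0, 160.0]]
scoop -6 [[337.0, 156.0], [328.0, 152.0], [319.0, 147.0]]
scoop 6 [[336.0, 133.0], [327.0, 127.0], [318.0, 121.0]]
scoop 12 [[336.0, 121.0], [327.0, 115.0], [317.0, 108.0]]
scoop 20 [[335.0, 106.0], [326.0, 98.0], [316.0, 90.0]]
scoop 30 [[334.0, 86.0], [325.0, 77.0], [315.0, 68.0]]
-30 [[324. 308.]] [[324. 330.]]
-18 [[324. 292.]] [[324. 312.]]
-6 [[324. 276.]] [[324. 294.]]
6 [[324. 259.]] [[324. 275.]]
18 [[324. 241.]] [[324. 255.]]
30 [[324. 223.]] [[324. 235.]]
```

The head spans about ±17 mm in x, so I use box x=74 for the cup, then 32 (scoop), -5 (strainer) and -50 (reamer).

{"api": "servo_tool", "payload": {"commands": [-0.002,0.002,0.03,0,0,0,0,-0.002,0.002,0.06,0,0,0,0,-0.002,0.002,0.09,0,0,0,0,-0.002,0.002,0.12,0,0,0,0,-0.002,0.002,0.145,0,0,0,0,-0.002,0.002,0.165,0,0,0,0,-0.002,0.002,0.173,0,0,0,0,-0.002,0.002,0.176,0,0,0,0,-0.002,0.002,0.176,0,0,0,0]}}

```text
time: 12.58
tool_pos: [0.5956, -0.3436, 0.089]
ee_rot: [3.141, -0.002, -0.091]
wrist_force: [0.6, 0.7, -0.9]
width: 0.0398
finger_force: 30.0
```

{"api": "servo_tool", "payload": {"commands": [0,0,0,0,0,0,0.043,0,0,0,0,0,0,0.046,0,0,0,0,0,0,0.048,0,0,0,0,0,0,0.048,0,0,-0.03,0,0,0,0.048,0,0,-0.08,0,0,0,0.048,0,0,-0.13,0,0,0,0.048,0,0,-0.17,0,0,0,0.048]}}

```text
time: 13.58
tool_pos: [0.5953, -0.3435, 0.2608]
ee_rot: [3.14, -0.002, -0.091]
wrist_force: [1.2, 0.2, 0.3]
width: 0.0484
finger_force: 0.0
```

Run:
```python
from h import *
x,y=W(RAIL,-28,-40);go((x,y,.20,-.057),(x,y,.108,-.057))
p=shot('wrist');cv2.imwrite('pics/g4.png',p['img'])
```

```text
shift [-14.5, -387.2, 60.3] turn [0.08, -0.13, -1.96] rows>= 7
shift [-14.7, -387.4, 152.3] turn [0.08, -0.13, -1.96] rows>= 7
```

View pics/g4.png

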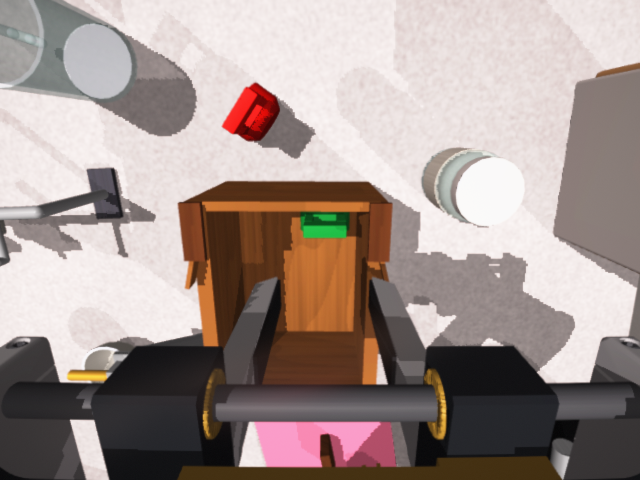

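The cup stands against the far wall at (325,225). Strainer next (rail y=-40).

{"api": "servo_tool", "payload": {"commands": [0,-0.06,0,0,0,0,0.06,-0.003,-0.12,0,0,0,-1,0.06,-0.005,-0.18,0,0,0,-2,0.06,-0.008,-0.24,0.01,0,0,-2,0.06,-0.01,-0.3,0.02,0,0,-2,0.06,-0.012,-0.36,0.04,0,0,-2,0.06,-0.014,-0.387,0.06,0,0,-2,0.06,-0.014,-0.387,0.1,0,0,-2,0.06,-0.014,-0.387,0.14,0,0,-2,0.06,-0.014,-0.387,0.152,0,0,-2,0.06]}}

```text
time: 14.88
tool_pos: [0.6142, 0.0435, 0.1022]
ee_rot: [3.141, 0.006, -0.056]
wrist_force: [0.5, -0.2, -0.7]
width: 0.0601
finger_force: 0.0
```

Run:
```python
from h import *
x,y=W(RAIL,-28,-40);go((x,y,.108,-.057))
```

```text
shift [2.1, 0.1, -5.8] turn [0.02, 0.37, 0.05] rows>= 1
```

{"api": "servo_tool", "payload": {"commands": [0,0,0,0,0,0,0.06,0,0,0,0,0,0,0.06]}}

```text
time: 15.12
tool_pos: [0.6178, 0.0431, 0.1083]
ee_rot: [-3.141, -0.004, -0.057]
wrist_force: [0.8, -0.3, 0.5]
width: 0.0596
finger_force: 0.0
```

Run:
```python
from h import *
x,y=W(RAIL,-28,-40);go((x,y,.108,-.057))
```

```text
shift [-1.5, -0.2, 0.3] turn [-0.01, -0.23, 0.02] rows>= 1
```

Good. Close, lift, draw back and raise.

{"api": "servo_tool", "payload": {"commands": [0,0,0,0,0,0,0,0,0,0,0,0,0,0,0,0,0,0,0,0,0,0,0,0,0,0,0,0,0,0,-0.008,0,0,0,0,0,0,-0.015,0,0,0,0,0,0,-0.015,0,0,0,0]}}

```text
time: 16.0
tool_pos: [0.6169, 0.0433, 0.1218]
ee_rot: [-3.142, -0.001, -0.056]
wrist_force: [0.4, -0.6, -0.5]
width: 0.0395
finger_force: 30.0
```

{"api": "servo_tool", "payload": {"commands": [-0.015,0,0,0,0,0,0,-0.035,0,0,0,0,0,0,-0.055,0,0,0,0,0,0,-0.055,0,-0.03,0,0,0,0,-0.055,0,-0.08,0,0,0,0,-0.055,0,-0.12,0,0,0,0,-0.055,0,-0.14,0,0,0,0,-0.055,0,-0.14,0,0,0,0]}}

```text
time: 17.0
tool_pos: [0.5623, 0.0464, 0.263]
ee_rot: [-3.141, -0.004, -0.056]
wrist_force: [0.3, -0.0, -1.3]
width: 0.0398
finger_force: 30.0
```

Run:
```python
from h import *
x,y=W(BOX,34,28);go((x,y,.262,-.0906))
```

```text
shift [16.2, 326.3, 1.1] turn [-0.01, -0.24, 1.96] rows>= 6
```

{"api": "servo_tool", "payload": {"commands": [0.003,0.06,0,0,0,0,0,0.006,0.12,0,0,0,1,0,0.009,0.18,0,0,0,2,0,0.012,0.24,0,0,0,2,0,0.016,0.3,0,0,0,2,0,0.016,0.326,0,0,0,2,0,0.016,0.326,0,0,0,2,0,0.016,0.326,0,0,0,2,0]}}

```text
time: 18.0
tool_pos: [0.5593, -0.2783, 0.2605]
ee_rot: [-3.14, 0.001, -0.09]
wrist_force: [-0.0, 0.1, -0.9]
width: 0.0398
finger_force: 30.0
```

{"api": "servo_tool", "payload": {"commands": [0,0,0.03,0,0,0,0,0,0,0.06,0,0,0,0,0,0,0.09,0,0,0,0,0,0,0.12,0,0,0,0,0,0,0.145,0,0,0,0,0,0,0.163,0,0,0,0,0,0,0.17,0,0,0,0,0,0,0.174,0,0,0,0,0,0,0.174,0,0,0,0]}}

```text
time: 19.12
tool_pos: [0.5595, -0.2801, 0.0877]
ee_rot: [3.141, -0.001, -0.091]
wrist_force: [-0.4, -0.4, -0.4]
width: 0.0397
finger_force: 30.0
```

Run:
```python
from h import *
x,y=W(BOX,34,28);go((x,y,.087,-.0906))
```

```text
shift [0.6, 0.1, 0.7] turn [0.03, -0.07, -0.03] rows>= 1
```

{"api": "servo_tool", "payload": {"commands": [0,0,0,0,0,0,0.043,0,0,0,0,0,0,0.046,0,0,0,0,0,0,0.048,0,0,0,0,0,0,0.048,0,0,-0.03,0,0,0,0.048,0,0,-0.08,0,0,0,0.048,0,0,-0.13,0,0,0,0.048,0,0,-0.17,0,0,0,0.048,0,0,-0.17,0,0,0,0.048]}}

```text
time: 20.25
tool_pos: [0.5606, -0.2809, 0.2622]
ee_rot: [3.137, -0.009, -0.091]
wrist_force: [0.8, 1.2, 0.3]
width: 0.0483
finger_force: 0.0
```

Run:
```python
from h import *
x,y=W(RAIL,-28,40);go((x,y,.20,-.057),(x,y,.108,-.057))
p=shot('wrist');cv2.imwrite('pics/g5.png',p['img'])
```

```text
shift [22.6, -408.2, 60.7] turn [0.26, -0.49, -1.96] rows>= 7
shift [21.8, -408.6, 152.7] turn [0.26, -0.49, -1.96] rows>= 7
```

View pics/g5.png

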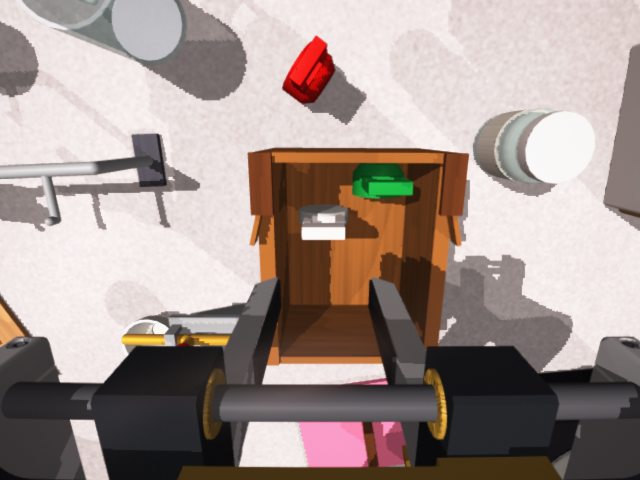

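The cup (382,185) and strainer (323,225) both stand upright in the box. Scoop next.

{"api": "servo_tool", "payload": {"commands": [0.003,-0.06,0,0,0,0,0.06,0.006,-0.12,0,0,0,-1,0.06,0.009,-0.18,0,0,0,-2,0.06,0.012,-0.24,0.01,0,0,-2,0.06,0.015,-0.3,0.02,0,0,-2,0.06,0.018,-0.36,0.04,0,0,-2,0.06,0.022,-0.408,0.06,0,0,-2,0.06,0.022,-0.408,0.06,0,0,-2,0.06,0.022,-0.408,0.1,0,0,-2,0.06,0.022,-0.408,0.14,0,0,-2,0.06]}}

```text
time: 21.55
tool_pos: [0.6179, 0.1232, 0.1153]
ee_rot: [3.141, 0.0, -0.057]
wrist_force: [0.5, -0.4, -0.4]
width: 0.0602
finger_force: 0.0
```

{"api": "servo_tool", "payload": {"commands": [0,0,0.012,0,0,0,0.06,0,0,0.012,0,0,0,0.06,0,0,0.012,0,0,0,0.06]}}

```text
time: 21.92
tool_pos: [0.6194, 0.124, 0.1071]
ee_rot: [-3.141, -0.004, -0.057]
wrist_force: [0.8, -0.1, 0.4]
width: 0.0604
finger_force: 0.0
```

Run:
```python
from h import *
x,y=W(RAIL,-28,40);go((x,y,.108,-.057))
```

```text
shift [1.4, 0.7, -0.9] turn [-0.02, -0.2, 0.0] rows>= 1
```

{"api": "servo_tool", "payload": {"commands": [0.001,0.001,0,0,0,0,0,0.001,0.001,0,0,0,0,0,0.001,0.001,0,0,0,0,0,0.001,0.001,0,0,0,0,0,0.001,0.001,-0.008,0,0,0,0,0.001,0.001,-0.015,0,0,0,0,0.001,0.001,-0.015,0,0,0,0]}}

```text
time: 22.8
tool_pos: [0.6195, 0.1233, 0.1207]
ee_rot: [-3.141, -0.001, -0.056]
wrist_force: [-0.4, -0.2, -2.0]
width: 0.0397
finger_force: 30.0
```

{"api": "servo_tool", "payload": {"commands": [-0.015,0,0,0,0,0,0,-0.035,0,0,0,0,0,0,-0.055,0,0,0,0,0,0,-0.055,0,-0.03,0,0,0,0,-0.055,0,-0.08,0,0,0,0,-0.055,0,-0.12,0,0,0,0,-0.055,0,-0.14,0,0,0,0,-0.055,0,-0.14,0,0,0,0]}}

```text
time: 23.8
tool_pos: [0.565, 0.1265, 0.262]
ee_rot: [-3.141, -0.004, -0.056]
wrist_force: [0.1, 0.0, -1.5]
width: 0.0398
finger_force: 30.0
```

Run:
```python
from h import *
x,y=W(BOX,-4,-28);go((x,y,.262,-.0906))
```

```text
shift [-21.9, 461.1, -0.4] turn [-0.05, -0.24, 1.96] rows>= 8
```

{"api": "servo_tool", "payload": {"commands": [0,0.06,-0.01,0,0,0,0,0,0.12,-0.02,0,0,1,0,0,0.18,-0.02,0,0,2,0,0,0.24,-0.02,0,0,2,0,0,0.3,-0.02,0,0,2,0,-0.005,0.36,-0.02,0,0,2,0,-0.015,0.42,-0.01,0,0,2,0,-0.022,0.461,0,0,0,2,0,-0.022,0.461,0,0,0,2,0,-0.022,0.461,0,0,0,2,0]}}

```text
time: 25.05
tool_pos: [0.5161, -0.332, 0.2584]
ee_rot: [-3.139, 0.002, -0.091]
wrist_force: [0.4, 0.0, -1.6]
width: 0.0396
finger_force: 30.0
```

{"api": "servo_tool", "payload": {"commands": [0,0,0.03,0,0,0,0,0,0,0.06,0,0,0,0,0,0,0.09,0,0,0,0,0,0,0.12,0,0,0,0,0,0,0.145,0,0,0,0,0,0,0.163,0,0,0,0,0,0,0.17,0,0,0,0,0,0,0.174,0,0,0,0,0,0,0.174,0,0,0,0]}}

```text
time: 26.18
tool_pos: [0.5167, -0.3329, 0.0868]
ee_rot: [3.141, -0.001, -0.091]
wrist_force: [-0.9, 0.2, -1.6]
width: 0.0398
finger_force: 30.0
```

Run:
```python
from h import *
x,y=W(BOX,-4,-28);go((x,y,.087,-.0906))
```

```text
shift [0.4, -0.3, -0.2] turn [0.04, -0.07, -0.03] rows>= 1
```

{"api": "servo_tool", "payload": {"commands": [0,0,0,0,0,0,0.043,0,0,0,0,0,0,0.046,0,0,0,0,0,0,0.048,0,0,0,0,0,0,0.048,0,0,-0.03,0,0,0,0.048,0,0,-0.08,0,0,0,0.048,0,0,-0.13,0,0,0,0.048,0,0,-0.17,0,0,0,0.048,0,0,-0.17,0,0,0,0.048]}}

```text
time: 27.3
tool_pos: [0.5177, -0.3337, 0.2611]
ee_rot: [3.136, -0.008, -0.091]
wrist_force: [0.6, 0.4, -0.0]
width: 0.0479
finger_force: 0.0
```

Run:
```python
from h import *
x,y=W(RAIL,-28,120);go((x,y,.20,-.057),(x,y,.108,-.057))
p=shot('wrist');cv2.imwrite('pics/g6.png',p['img'])
```

```text
shift [57.9, -544.7, 58.8] turn [0.31, -0.45, -1.96] rows>= 9
shift [57.1, -545.2, 150.8] turn [0.31, -0.45, -1.96] rows>= 10
```

{"api": "servo_tool", "payload": {"commands": [0.005,-0.06,0,0,0,0,0.06,0.01,-0.12,0,0,0,-1,0.06,0.015,-0.18,0,0,0,-2,0.06,0.02,-0.24,0.01,0,0,-2,0.06,0.03,-0.3,0.02,0,0,-2,0.06,0.04,-0.36,0.04,0,0,-2,0.06,0.045,-0.42,0.05,0,0,-2,0.06,0.05,-0.48,0.06,0,0,-2,0.06,0.057,-0.53,0.06,0,0,-2,0.06,0.057,-0.545,0.06,0,0,-2,0.06]}}

```text
time: 28.6
tool_pos: [0.6214, 0.2076, 0.192]
ee_rot: [3.14, 0.006, -0.053]
wrist_force: [0.0, -0.5, -0.8]
width: 0.0598
finger_force: 0.0
```

{"api": "servo_tool", "payload": {"commands": [0,0,0,0,0,0,0.06,0,0,0.04,0,0,0,0.06,0,0,0.08,0,0,0,0.06,0,0,0.091,0,0,0,0.06,0,0,0.091,0,0,0,0.06,0,0,0.091,0,0,0,0.06]}}

```text
time: 29.35
tool_pos: [0.6241, 0.2045, 0.1075]
ee_rot: [-3.141, -0.004, -0.057]
wrist_force: [0.0, -0.1, 0.5]
width: 0.0598
finger_force: 0.0
```

Run:
```python
from h import *
x,y=W(RAIL,-28,120);go((x,y,.108,-.057))
```

```text
shift [1.4, 1.3, -0.5] turn [-0.05, -0.22, -0.01] rows>= 1
```

{"api": "servo_tool", "payload": {"commands": [0.001,0.001,0,0,0,0,0,0.001,0.001,0,0,0,0,0,0.001,0.001,0,0,0,0,0,0.001,0.001,0,0,0,0,0,0.001,0.001,-0.008,0,0,0,0,0.001,0.001,-0.015,0,0,0,0,0.001,0.001,-0.015,0,0,0,0]}}

```text
time: 30.22
tool_pos: [0.6241, 0.2039, 0.1208]
ee_rot: [-3.141, -0.001, -0.056]
wrist_force: [0.5, 0.6, -0.7]
width: 0.0398
finger_force: 30.0
```

{"api": "servo_tool", "payload": {"commands": [-0.015,0,0,0,0,0,0,-0.035,0,0,0,0,0,0,-0.055,0,0,0,0,0,0,-0.055,0,-0.03,0,0,0,0,-0.055,0,-0.08,0,0,0,0,-0.055,0,-0.12,0,0,0,0,-0.055,0,-0.14,0,0,0,0,-0.055,0,-0.14,0,0,0,0]}}

```text
time: 31.22
tool_pos: [0.5696, 0.2071, 0.2622]
ee_rot: [-3.14, -0.004, -0.056]
wrist_force: [0.1, -0.0, -0.4]
width: 0.04
finger_force: 30.0
```

Run:
```python
from h import *
x,y=W(BOX,-48,26);go((x,y,.262,-.0906))
```

```text
shift [-64.0, 486.4, -0.7] turn [-0.08, -0.24, 1.96] rows>= 8
```

View pics/g6.png

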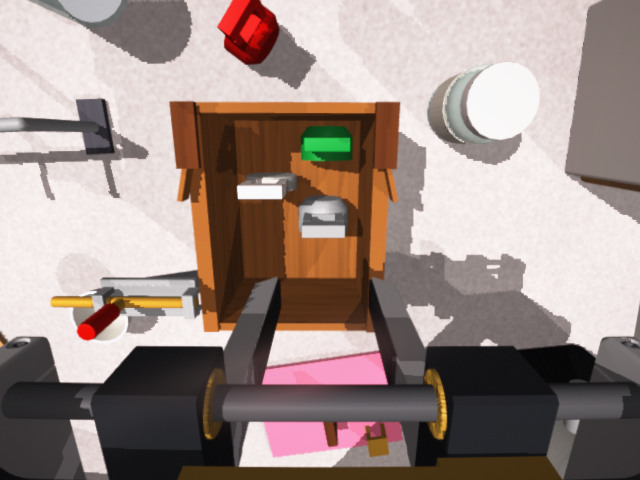

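The cup, strainer and scoop stand in the box, and the bolt is clear of the opening (knob at (100,320)). I carry the reamer round the knob and lower it.

{"api": "servo_tool", "payload": {"commands": [0,0.06,-0.01,0,0,0,0,0,0.12,-0.03,0,0,1,0,0,0.18,-0.04,0,0,2,0,0,0.24,-0.04,0,0,2,0,0,0.3,-0.04,0,0,2,0,0,0.36,-0.04,0,0,2,0,0,0.42,-0.04,0,0,2,0,-0.02,0.475,-0.04,0,0,2,0,-0.064,0.486,-0.02,0,0,2,0,-0.064,0.486,0,0,0,2,0]}}

```text
time: 32.48
tool_pos: [0.4745, -0.2758, 0.2573]
ee_rot: [-3.14, 0.004, -0.096]
wrist_force: [0.6, -0.6, 0.2]
width: 0.0399
finger_force: 30.0
```

{"api": "servo_tool", "payload": {"commands": [0,0,0,0,0,0,0,0,0,0,0,0,0,0]}}

```text
time: 32.72
tool_pos: [0.4777, -0.2745, 0.2597]
ee_rot: [-3.141, 0.001, -0.091]
wrist_force: [0.4, -0.7, -0.4]
width: 0.04
finger_force: 30.0
```

Run:
```python
from h import *
x,y=W(BOX,-48,26);go((x,y,.087,-.0906))
```

```text
shift [0.6, 0.4, 172.7] turn [-0.02, 0.03, -0.01] rows>= 3
```

{"api": "servo_tool", "payload": {"commands": [0,0,0.03,0,0,0,0,0,0,0.06,0,0,0,0,0,0,0.09,0,0,0,0,0,0,0.12,0,0,0,0,0,0,0.145,0,0,0,0,0,0,0.163,0,0,0,0,0,0,0.17,0,0,0,0,0,0,0.173,0,0,0,0,0,0,0.173,0,0,0,0]}}

```text
time: 33.85
tool_pos: [0.478, -0.2751, 0.0879]
ee_rot: [3.141, -0.001, -0.091]
wrist_force: [0.0, -0.5, -0.2]
width: 0.0401
finger_force: 30.0
```

{"api": "servo_tool", "payload": {"commands": [0,0,0,0,0,0,0.043,0,0,0,0,0,0,0.046,0,0,0,0,0,0,0.048,0,0,0,0,0,0,0.048,0,0,-0.03,0,0,0,0.048,0,0,-0.08,0,0,0,0.048,0,0,-0.13,0,0,0,0.048,0,0,-0.19,0,0,0,0.048,0,0,-0.22,0,0,0,0.048]}}

```text
time: 34.98
tool_pos: [0.4781, -0.2751, 0.3115]
ee_rot: [3.138, -0.006, -0.091]
wrist_force: [1.0, -0.8, -0.9]
width: 0.048
finger_force: 0.0
```

Run:
```python
from h import *
go((.49,.17,.30,-.09))
p=shot('wrist');cv2.imwrite('pics/g7.png',p['img'])
```

```text
shift [-28.8, -444.4, 9.9] turn [0.19, -0.32, -0.07] rows>= 8
```

{"api": "servo_tool", "payload": {"commands": [-0.003,-0.06,0,0,0,0,0.06,-0.006,-0.12,0,0,0,0,0.06,-0.01,-0.18,0,0,0,0,0.06,-0.013,-0.24,0,0,0,0,0.06,-0.016,-0.3,0,0,0,0,0.06,-0.02,-0.36,0,0,0,0,0.06,-0.025,-0.42,0,0,0,0,0.06,-0.029,-0.445,0,0,0,0,0.06,-0.029,-0.445,0,0,0,0,0.06,-0.029,-0.445,0,0,0,0,0.06]}}

```text
time: 36.28
tool_pos: [0.4891, 0.1704, 0.3062]
ee_rot: [3.141, 0.001, -0.092]
wrist_force: [0.6, -0.0, -0.6]
width: 0.0599
finger_force: 0.0
```

Run:
```python
from h import *
o=obs();print(o['tool_pos'],abs(o['qvel']).max())
p=shot('wrist');pickle.dump(p,open('w8.pkl','wb'));a=p['img'];b=cv2.imread('pics/g7.png')
d=spotter.trace('lid',p);print([(x['conf'],x['box']) for x in d])
r=lambda c,s:cv2.resize(c,s,interpolation=2)
q=proj(p,(.424,.221,.008))[0];print(q)
u,v=int(max(0,q[0]-130)),int(max(0,q[1]-120));print(u,v)
out=np.zeros((600,800,3),np.uint8);out[:480,:520]=r(a[v:v+240,u:u+260],(520,480));out[:240,520:]=r(b[60:300,180:460],(280,240));out[300:510,520:]=r(a,(280,210))
cv2.imwrite('pics/g8.png',out)
```

```text
[0.48907823 0.17036552 0.30623721] 0.020110052330974282
[(0.79, [210.1, 163.2, 159.4, 161.5]), (0.58, [588.9, 297.4, 51.1, 83.9])]
[291.98916056 250.18939246]
161 130
```

View pics/g8.png

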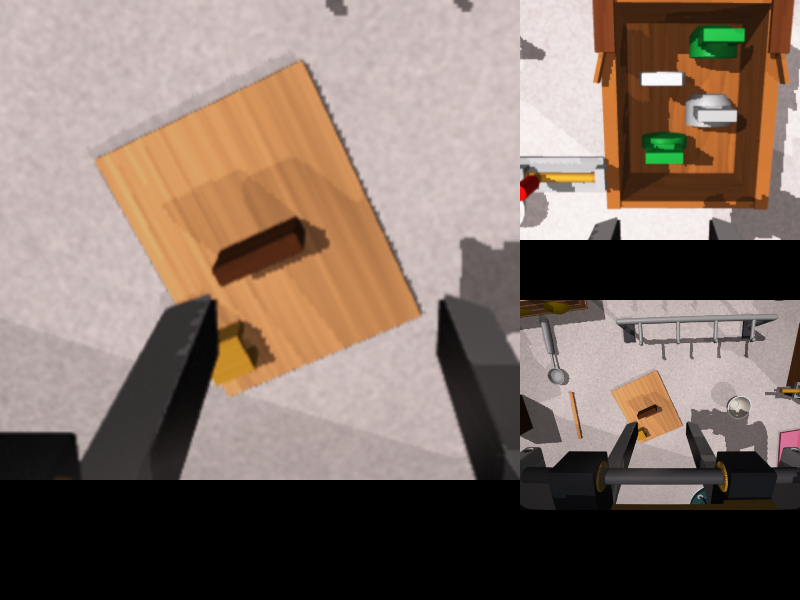

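All four tools stand in the box (top-right inset). The lid corners are at crop (97,158), (303,62), (421,314) and (232,395), and it has not been knocked so far. Next I refit it.

Run:
```python
from h import *
p=pickle.load(open('w8.pkl','rb'));c=lambda u,v:np.array([u/2+161,v/2+130])
L=[(p,c(97,158),(98,77,8)),(p,c(303,62),(98,-77,8)),(p,c(421,314),(-98,-77,8)),(p,c(232,395),(-98,77,8))]
q,r=fit(L,(.42,.22,.34));print(q,r)
for X in[(7,30,48),(7,-30,48),(-7,30,48),(-7,-30,48)]:
    w=W(q,X[0],X[1]);print(X,((proj(p,(*w,.048))[0]-[161,130])*2).round().tolist())
go((q[0],q[1],.12,q[2]+np.pi/2),(q[0],q[1],.025,q[2]+np.pi/2))
```

```text
[ 0.4226  0.2201  0.3452 -0.0062] [[0.2, 1.0], [0.3, -0.5], [0.2, -0.1], [-0.8, -0.3]]
(7, 30, 48) [211.0, 272.0]
(7, -30, 48) [296.0, 233.0]
(-7, 30, 48) [221.0, 290.0]
(-7, -30, 48) [306.0, 253.0]
shift [-71.0, -43.9, 186.7] turn [0.01, 0.04, -115.12] rows>= 11
shift [-71.0, -44.0, 281.7] turn [0.01, 0.04, -115.12] rows>= 11
```

Run:
```python
from h import *
p=pickle.load(open('w8.pkl','rb'));p3=pickle.load(open('w3.pkl','rb'));c=lambda u,v:np.array([u/2+161,v/2+130]);cl=lambda u,v:np.array([u/2.5+140,(v-225)/2.5+150])
L=[(p,c(97,158),(98,77,8)),(p,c(303,62),(98,-77,8)),(p,c(421,314),(-98,-77,8)),(p,c(232,395),(-98,77,8))]
L3=[(p3,cl(16,343),(98,77,8)),(p3,cl(236,245),(98,-77,8)),(p3,cl(372,523),(-98,-77,8))]
print(fit(L+L3,(.42,.22,.34)));print(fit(L+L3,(.42,.22,.34),False));print(fit(L,(.42,.22,.34),False))
```

```text
(array([ 0.4234,  0.2202,  0.3449, -0.0045]), [[-0.4, 0.6], [0.0, -1.1], [0.2, -0.1], [-1.1, -0.2], [0.8, 0.6], [0.3, -0.2], [0.3, 0.4]])
(array([0.4246, 0.2194, 0.3447, 0.    ]), [[-1.0, 0.4], [0.5, -1.8], [1.1, 0.4], [-1.1, 0.6], [-0.2, 0.3], [0.0, -0.8], [0.5, 0.8]])
(array([0.4245, 0.2192, 0.3455, 0.    ]), [[-0.9, 0.5], [0.6, -1.7], [1.3, 0.4], [-0.9, 0.7]])
```

{"api": "servo_tool", "payload": {"commands": [-0.007,-0.004,0.015,0,0,-10,0.06,-0.014,-0.008,0.03,0,0,-20,0.06,-0.021,-0.012,0.045,0,0,-30,0.06,-0.028,-0.016,0.06,0,0,-40,0.06,-0.035,-0.02,0.075,0,0,-50,0.06,-0.042,-0.024,0.09,0,0,-60,0.06,-0.049,-0.028,0.105,0,0,-70,0.06,-0.056,-0.032,0.12,0,0,-80,0.06,-0.063,-0.036,0.135,0,0,-90,0.06,-0.071,-0.044,0.15,0,0,-100,0.06]}}

```text
time: 37.62
tool_pos: [0.4227, 0.2202, 0.1566]
ee_rot: [3.141, 0.0, 1.657]
wrist_force: [-0.3, 0.1, -0.4]
width: 0.0601
finger_force: 0.0
```

{"api": "servo_tool", "payload": {"commands": [0,0,0,0,0,-8,0.06,0,0,0,0,0,-15,0.06,0,0,0,0,0,-15,0.06,0,0,0,0,0,-15,0.06]}}

```text
time: 38.12
tool_pos: [0.4227, 0.2207, 0.1571]
ee_rot: [3.141, 0.0, 1.913]
wrist_force: [-0.4, -0.7, 1.4]
width: 0.0598
finger_force: 0.0
```

Run:
```python
from h import *
o=obs();print(o['tool_pos'],o['ee_rot'],abs(o['qvel']).max())
p=shot('wrist');pickle.dump(p,open('w9.pkl','wb'));a=p['img']
print([(x['conf'],x['box']) for x in spotter.trace('lid',p)])
cv2.imwrite('pics/g9.png',a)
```

```text
[0.42274412 0.22074423 0.15705495] [3.14130865e+00 1.52137647e-04 1.91289034e+00] 0.008119864893805395
[(0.6, [212.8, 140.4, 225.8, 164.8])]
```

View pics/g9.png

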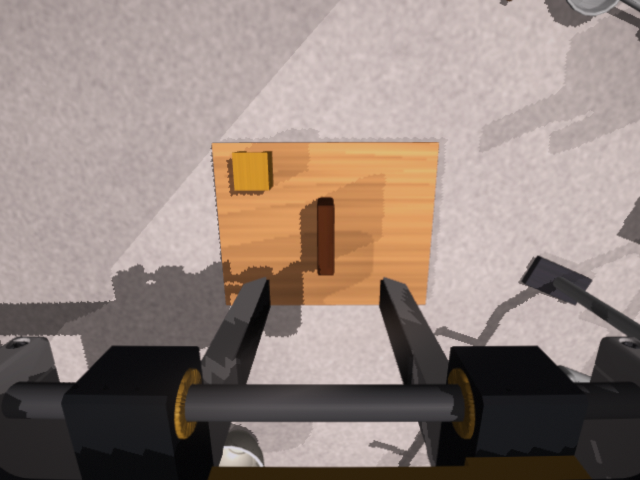

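The lid's corners are now at (213,142), (439,143), (427,305) and (225,304), with the bar at (325,237).

Run:
```python
from h import *
p=pickle.load(open('w9.pkl','rb'))
L=[(p,(213,142),(-98,77,8)),(p,(439,143),(98,77,8)),(p,(427,305),(98,-77,8)),(p,(225,304),(-98,-77,8))]
for f in(True,False):
    q,r=fit(L,(.42,.22,.34),f);print(q,r)
    for X in[(7,30,48),(-7,-30,48)]: print(proj(p,(*W(q,*X[:2]),.048)).round())
x,y=W(q,0,0)
go((x,y,.025,q[2]+np.pi/2))
```

```text
[ 0.4252  0.2209  0.339  -0.001 ] [[-0.4, 0.0], [0.9, -0.2], [-1.8, -0.1], [0.8, 0.3]]
[[335. 205.]]
[[318. 276.]]
[0.4253 0.2211 0.3391 0.    ] [[-0.7, -0.2], [1.4, -0.4], [-1.4, 0.1], [0.6, 0.7]]
[[335. 205.]]
[[318. 276.]]
shift [-0.8, 2.5, 132.0] turn [0.01, 0.01, 0.24] rows>= 3
```

{"api": "servo_tool", "payload": {"commands": [-0.001,0.0025,0.04,0,0,0.3,0.06,-0.001,0.0025,0.08,0,0,0.3,0.06,-0.001,0.0025,0.115,0,0,0.3,0.06,-0.001,0.0025,0.131,0,0,0.3,0.06,-0.001,0.0025,0.131,0,0,0.3,0.06]}}

```text
time: 38.85
tool_pos: [0.4246, 0.221, 0.0252]
ee_rot: [-3.139, 0.0, 1.91]
wrist_force: [0.1, -0.1, 0.6]
width: 0.06
finger_force: 0.0
```

{"api": "servo_tool", "payload": {"commands": [0,0,0,0,0,0,0,0,0,0,0,0,0,0,0,0,0,0,0,0,0,0,0,0,0,0,0,0,0,0,0,0,0,0,0]}}

```text
time: 39.48
tool_pos: [0.4245, 0.221, 0.0261]
ee_rot: [-3.14, 0.0, 1.911]
wrist_force: [-0.9, -0.8, 6.0]
width: 0.0141
finger_force: 30.1
```

Run:
```python
from h import *
print(T().round(4).tolist())
p=shot('wrist');pickle.dump(p,open('w10.pkl','wb'));g=cv2.cvtColor(p['img'],cv2.COLOR_BGR2GRAY);cv2.imwrite('pics/g10.png',p['img'])
q=(.4253,.2211,.339)
for X in[(-98,77,8),(98,77,8)]: print(proj(p,(*W(q,*X[:2]),.008)).round(1))
```

```text
[[-0.3334, 0.9428, -0.0017, 0.4245], [0.9428, 0.3334, -0.0007, 0.221], [-0.0001, -0.0018, -1.0, 0.0261], [0.0, 0.0, 0.0, 1.0]]
[[132.3 147.3]]
[[517.  147.8]]
```

Run:
```python
from h import *
t=T();x,y=W(BOX,-66,0);print(x,y);YW=BOX[2]+np.pi/2
go((t[0,3],t[1,3],.275,1.911),(x,y,.275,YW))
```

```text
0.45797069064346124 -0.2991285770948275
shift [-0.0, -0.4, -249.0] turn [-0.09, 0.0, -0.01] rows>= 4
shift [-501.6, -142.4, -248.7] turn [-0.09, 0.02, 24.68] rows>= 10
```

{"api": "servo_tool", "payload": {"commands": [0,0,-0.015,0,0,0,0,0,0,-0.04,0,0,0,0,0,0,-0.08,0,0,0,0,0,0,-0.12,0,0,0,0,0,0,-0.16,0,0,0,0,0,0,-0.2,0,0,0,0,0,0,-0.24,0,0,0,0,0,0,-0.25,0,0,0,0,0,0,-0.25,0,0,0,0]}}

```text
time: 40.65
tool_pos: [0.4252, 0.2213, 0.2756]
ee_rot: [3.142, 0.0, 1.911]
wrist_force: [-0.2, -0.6, -3.8]
width: 0.0135
finger_force: 30.0
```

{"api": "servo_tool", "payload": {"commands": [-0.025,-0.007,0,0,0,0,0,-0.075,-0.02,0,0,0,2,0,-0.13,-0.035,0,0,0,5,0,-0.185,-0.05,0,0,0,9,0,-0.24,-0.065,0,0,0,13,0,-0.295,-0.08,0,0,0,17,0,-0.35,-0.1,0,0,0,21,0,-0.405,-0.115,0,0,0,24.7,0,-0.455,-0.13,0,0,0,24.7,0,-0.49,-0.14,0,0,0,24.7,0]}}

```text
time: 41.9
tool_pos: [0.4553, -0.2892, 0.2723]
ee_rot: [-3.137, -0.003, 1.477]
wrist_force: [1.0, 0.4, -3.5]
width: 0.0141
finger_force: 30.0
```

{"api": "servo_tool", "payload": {"commands": [0,0,0,0,0,0,0,0,0,0,0,0,0,0]}}

```text
time: 42.15
tool_pos: [0.4559, -0.2866, 0.2737]
ee_rot: [-3.138, -0.003, 1.48]
wrist_force: [-0.0, 0.5, -3.6]
width: 0.0135
finger_force: 30.0
```

Run:
```python
from h import *
print(T().round(4).tolist());x,y=W(BOX,-66,0);YW=BOX[2]+np.pi/2
go((x,y,.151,YW))
p=shot('wrist');pickle.dump(p,open('w11.pkl','wb'));cv2.imwrite('pics/g11.png',p['img'])
```

```text
[[0.0912, 0.9958, -0.0031, 0.4559], [0.9958, -0.0912, 0.0031, -0.2866], [0.0028, -0.0034, -1.0, 0.2737], [0.0, 0.0, 0.0, 1.0]]
shift [-12.7, 3.6, 122.7] turn [-0.19, -0.16, -0.04] rows>= 2
```

View pics/g11.png

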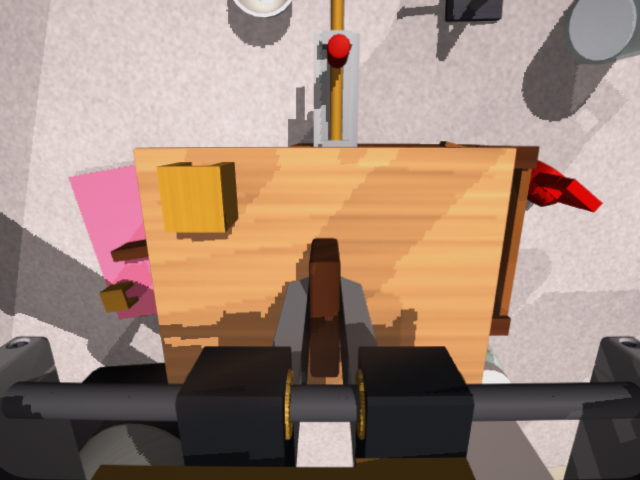

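The lid is held level; its +y edge runs from (134,149) to (517,149). I check its offset and yaw in the hand.

Run:
```python
from h import *
p=pickle.load(open('w11.pkl','rb'));h=np.array(p['hand_eye'])
q=dict(p);q['E']=h
for z in(.014,.018,.022): print(z,[(atz(q,uv,z)*1000).round(1).tolist() for uv in((134,149),(517,149),(158.5,232.5),(224,232.5))])
```

```text
0.014 [[76.6, -94.1, 14.0], [76.6, 97.0, 14.0], [33.4, -87.3, 14.0], [33.4, -52.3, 14.0]]
0.018 [[76.4, -96.2, 18.0], [76.5, 99.1, 18.0], [32.3, -89.2, 18.0], [32.3, -53.5, 18.0]]
0.022 [[76.3, -98.3, 22.0], [76.3, 101.2, 22.0], [31.2, -91.2, 22.0], [31.2, -54.6, 22.0]]
```

{"api": "servo_tool", "payload": {"commands": [-0.0125,0.003,0,0,0,0,0,-0.0125,0.003,0.03,0,0,0,0,-0.0125,0.003,0.06,0,0,0,0,-0.0125,0.003,0.09,0,0,0,0,-0.0125,0.003,0.105,0,0,0,0,-0.0125,0.003,0.115,0,0,0,0,-0.0125,0.003,0.12,0,0,0,0,-0.0125,0.003,0.12,0,0,0,0]}}

```text
time: 43.2
tool_pos: [0.4586, -0.3003, 0.1566]
ee_rot: [3.141, 0.001, 1.48]
wrist_force: [0.3, -0.4, -2.5]
width: 0.014
finger_force: 30.0
```

Run:
```python
from h import *
x,y=W(BOX,-66,0);YW=BOX[2]+np.pi/2
go((x,y,.151,YW),(*W(BOX,0,0),.151,YW))
```

```text
shift [1.1, -0.7, 5.6] turn [0.05, 0.04, -0.04] rows>= 1
shift [1.2, 65.3, 5.6] turn [0.05, 0.04, -0.04] rows>= 2
```

{"api": "servo_tool", "payload": {"commands": [0.001,-0.001,0.003,0,0,0,0,0.001,-0.001,0.006,0,0,0,0,0.001,-0.001,0.006,0,0,0,0,0.001,-0.001,0.006,0,0,0,0]}}

```text
time: 43.7
tool_pos: [0.4577, -0.2993, 0.151]
ee_rot: [3.14, 0.001, 1.48]
wrist_force: [-0.8, 0.3, 2.5]
width: 0.0138
finger_force: 30.0
```

{"api": "servo_tool", "payload": {"commands": [0,0.006,0,0,0,0,0,0,0.012,0,0,0,0,0,0,0.018,0,0,0,0,0,0,0.024,0,0,0,0,0,0,0.03,0,0,0,0,0,0,0.036,0,0,0,0,0,0,0.036,0,0,0,0,0]}}

```text
time: 44.58
tool_pos: [0.4938, -0.3029, 0.1511]
ee_rot: [3.141, 0.001, 1.479]
wrist_force: [-3.2, -0.6, 5.0]
width: 0.0136
finger_force: 30.0
```

Run:
```python
from h import *
go((*W(BOX,0,0),.151,BOX[2]+np.pi/2));print(obs()['wrist_force'],obs()['wrist_torque'])
```

```text
shift [0.5, 30.0, 0.1] turn [0.04, 0.08, -0.05] rows>= 1
[-3.2024341  -0.59070286  4.97378605] [ 0.14580579  0.61495946 -0.06694283]
```

Sliding freely; on to the far wall.

{"api": "servo_tool", "payload": {"commands": [0,0.006,0,0,0,0,0,0,0.012,0,0,0,0,0,0,0.018,0,0,0,0,0,0,0.023,0,0,0,0,0,0,0.027,0,0,0,0,0,0,0.029,0,0,0,0,0,0,0.029,0,0,0,0,0]}}

```text
time: 45.45
tool_pos: [0.5221, -0.3054, 0.1511]
ee_rot: [-3.141, 0.001, 1.479]
wrist_force: [-4.3, 0.1, 6.6]
width: 0.0134
finger_force: 30.0
```

Run:
```python
from h import *
go((*W(BOX,0,0),.151,BOX[2]+np.pi/2));print(obs()['wrist_force'],obs()['wrist_torque'])
```

```text
shift [0.5, 1.5, 0.1] turn [-0.02, 0.07, -0.06] rows>= 1
[-4.27207164  0.07583927  6.61393815] [ 0.16052156  0.68552631 -0.01696395]
```

Push a few mm further to feel the wall.

{"api": "servo_tool", "payload": {"commands": [0,0.001,0,0,0,0,0,0,0.002,0,0,0,0,0,0,0.003,0,0,0,0,0,0,0.003,0,0,0,0,0]}}

```text
time: 45.95
tool_pos: [0.5226, -0.3052, 0.1511]
ee_rot: [-3.136, 0.0, 1.478]
wrist_force: [-12.2, 2.7, 8.6]
width: 0.0141
finger_force: 30.0
```

The lid is against the far wall. Release it, rise, and go to the knob.

{"api": "servo_tool", "payload": {"commands": [0,-0.0015,0,0,0,0,0,0,-0.0015,0,0,0,0,0.03,0,-0.0015,0,0,0,0,0.05,0,-0.0015,0,0,0,0,0.05,0,-0.0015,-0.04,0,0,0,0.05,0,-0.0015,-0.08,0,0,0,0.05,0,-0.0015,-0.1,0,0,0,0.05,0,-0.0015,-0.1,0,0,0,0.05]}}

```text
time: 46.95
tool_pos: [0.5247, -0.3056, 0.2522]
ee_rot: [3.137, 0.002, 1.48]
wrist_force: [0.6, -0.3, 0.2]
width: 0.0499
finger_force: 0.0
```

Run:
```python
from h import *
YW=BOX[2]+np.pi/2
go((*W(BOX,-60,147),.25,YW),(*W(BOX,-60,147),.174,YW))
p=shot('wrist');pickle.dump(p,open('w12.pkl','wb'));cv2.imwrite('pics/g12.png',p['img'])
q=(BOX[0],BOX[1],BOX[2])
d=spotter.trace('keeper',p);print([(x['conf'],x['box']) for x in d])
for X in[(-98,77,133),(98,77,133),(-60,55,160)]: print(X,proj(p,(*W(q,*X[:2]),X[2]/1000)).round(1))
```

```text
shift [147.4, -61.1, 1.6] turn [0.24, 0.14, -0.02] rows>= 3
shift [147.6, -61.5, 77.6] turn [0.24, 0.14, -0.02] rows>= 3
[(0.76, [195.4, 138.9, 248.7, 183.6]), (0.56, [1.6, 144.7, 166.1, 172.8])]
(-98, 77, 133) [[195.1 142.1]]
(98, 77, 133) [[447. 142.]]
(-60, 55, 160) [[237.9 174.3]]
```

{"api": "servo_tool", "payload": {"commands": [0.05,-0.02,0,0,0,0,0.05,0.1,-0.04,0,0,0,0,0.05,0.1475,-0.061,0,0,0,0,0.05,0.1475,-0.061,0,0,0,0,0.05,0.1475,-0.061,0.04,0,0,0,0.05,0.1475,-0.061,0.07,0,0,0,0.05,0.1475,-0.061,0.077,0,0,0,0.05,0.1475,-0.061,0.077,0,0,0,0.05]}}

```text
time: 48.05
tool_pos: [0.4763, -0.1531, 0.1723]
ee_rot: [-3.14, -0.0, 1.479]
wrist_force: [-0.2, 0.0, 0.6]
width: 0.0501
finger_force: 0.0
```

{"api": "servo_tool", "payload": {"commands": [0,0,0,0,0,0,0,0,0,0,0,0,0,0,0,0,0,0,0,0,0,0,0,0,0,0,0,0]}}

```text
time: 48.55
tool_pos: [0.4769, -0.1527, 0.1734]
ee_rot: [3.14, 0.0, 1.48]
wrist_force: [0.8, -0.1, 1.3]
width: 0.0145
finger_force: 30.0
```

Run:
```python
from h import *
o=obs();print(o['width'],o['finger_force'])
go((*W(BOX,-60,147),.174,BOX[2]+np.pi/2),(*W(BOX,-60,103),.174,BOX[2]+np.pi/2))
```

```text
0.014452975363940294 30.01812994480133
shift [-0.5, 0.4, -0.6] turn [0.1, 0.02, -0.03] rows>= 1
shift [-44.5, 0.4, -0.5] turn [0.1, 0.02, -0.03] rows>= 1
```

{"api": "servo_tool", "payload": {"commands": [-0.008,0,0,0,0,0,0,-0.016,0,0,0,0,0,0,-0.024,0,0,0,0,0,0,-0.031,0,0,0,0,0,0,-0.037,0,0,0,0,0,0,-0.042,0,0,0,0,0,0,-0.045,0,0,0,0,0,0,-0.047,0,0,0,0,0,0,-0.047,0,0,0,0,0]}}

```text
$.commands: bad value
```

Run:
```python
from h import *
go((*W(BOX,-60,103),.174,BOX[2]+np.pi/2))
```

```text
shift [-44.5, 0.4, -0.5] turn [0.1, 0.02, -0.03] rows>= 1
```

The call was refused and the arm did not move. I resend it with fewer rows.

{"api": "servo_tool", "payload": {"commands": [-0.01,0,0,0,0,0,0,-0.02,0,0,0,0,0,0,-0.03,0,0,0,0,0,0,-0.038,0,0,0,0,0,0,-0.044,0,0,0,0,0,0,-0.047,0,0,0,0,0,0,-0.047,0,0,0,0,0,0]}}

```text
time: 49.42
tool_pos: [0.4726, -0.1976, 0.1734]
ee_rot: [3.141, -0.004, 1.481]
wrist_force: [1.2, 7.1, 4.4]
width: 0.0144
finger_force: 30.0
```

Run:
```python
from h import *
go((*W(BOX,-60,103),.174,BOX[2]+np.pi/2))
```

```text
shift [0.6, 0.6, -0.6] turn [0.05, -0.25, 0.02] rows>= 1
```

{"api": "servo_tool", "payload": {"commands": [0.001,0,0,0,0,0,0.03,0.001,0,0,0,0,0,0.05,0.001,0,0,0,0,0,0.05,0.001,0,-0.04,0,0,0,0.05,0.001,0,-0.09,0,0,0,0.05,0.001,0,-0.13,0,0,0,0.05,0.001,0,-0.13,0,0,0,0.05,0.001,0,-0.13,0,0,0,0.05]}}

```text
time: 50.42
tool_pos: [0.4718, -0.1985, 0.3018]
ee_rot: [-3.14, -0.0, 1.479]
wrist_force: [0.3, -0.4, -1.3]
width: 0.0501
finger_force: 0.0
```

Run:
```python
from h import *
p=shot('top')
for X,n in[((-60,103,195),'knob shot'),((-60,148,195),'knob drawn')]: print(n,proj(p,(*W(BOX,*X[:2]),X[2]/1000)).round(1))
im=p['img'].astype(int);m=(im[...,2]>120)&(im[...,1]<50)&(im[...,0]<50);m[:220]=0
v,u=np.nonzero(m);print('red px',len(u),u.mean() if len(u) else 0,v.mean() if len(v) else 0)
s=shot('scene');im=s['img'].astype(int);m=(im[...,2]>110)&(im[...,1]<45)&(im[...,0]<45);m[300:]=0;v,u=np.nonzero(m);print('scene',len(u),u.mean() if len(u) else 0,v.mean() if len(v) else 0)
for y in(103,148): print(proj(s,(*W(BOX,-60,y),.18)).round(1))
for P in(p,s):
  for d in spotter.trace('lid',P): print(d['conf'],d['box'])
  print('pred lid',[proj(P,(*W(BOX,a,b),.133)).round(0).tolist() for a,b in((-98,77),(-98,-77),(98,77),(98,-77))])
```

```text
knob shot [[399.1 244. ]]
knob drawn [[380.5 242.5]]
red px 2 396.0 244.5
scene 2 227.5 219.0
[[226.5 220.5]]
[[246.  219.9]]
0.9 [427.9, 238.3, 36.6, 32.4]
0.59 [396.1, 311.3, 79.5, 66.4]
pred lid [[[405.0, 263.0]], [[466.0, 268.0]], [[409.0, 187.0]], [[469.0, 192.0]]]
0.9 [142.2, 221.1, 76.9, 67.6]
0.59 [157.1, 190.7, 70.9, 38.0]
pred lid [[[219.0, 224.0]], [[155.0, 226.0]], [[211.0, 287.0]], [[138.0, 290.0]]]
```

The knob is seen at the fully shot position and the lid where home predicts it. Hand in.

```bash
python3 -c "
from bench import close_job
print(close_job())"
```

```text
the job is handed in; nothing more can be done
None
```

I packed all four tools (press cup, strainer, scoop, reamer) in the box, slid the lid home against the far wall, shot the bolt about 45 mm to its stop, and handed the job in; no verdict came back.

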